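# Set out the supplies for the next fermenter run

## Task

Set out the supplies for the next fermenter run. Lay the second layer on the little pallet, crosswise over the two cartons already there: the taller loose carton on the far half and the lower one beside it on the near half, each upright and bridging both cartons beneath. In the grey three-bay tray stand the amber bottle in the left bay, the squat white jar in the right bay and the steel beaker between them (left, right, near and far as seen from the robot), each upright about the middle of its bay; leave the stirrer, tube rack and wrench where they are.

Things in the scene. Friction and masses are not known exactly. Their poses are not given: they have to be found in the camera images.
- board: Fixed plywood pallet, 150 x 150 x 12 mm, with two fixed cardboard cartons, the first layer. Origin: centre of its underside; +x away from the robot (within 15 degrees), +y left. Lower cartons: 62 (x) by 32 (y) by 40 mm, at y +18 and -18 mm, x 0; tops 52 mm above the origin. Second layer: same pattern turned a quarter, cartons along y, centred at x +18 (far) and -18 mm (near), y 0.
- tray: Fixed low grey plastic tray, 100 (x) by 225 mm (y), rim and two dividers 12 mm high, walls 4 mm, floor top 4 mm above the origin. Three bays in a row along y, each 92 x 70 mm, centred at y +73.7 (left), 0 and -73.7 mm (right), x 0. Origin: centre of its underside; +x away from the robot (within 15 degrees), +y left.
- tall_carton: Loose closed cardboard carton with a paper tape strip along its lid, the taller of the two: 62 mm long (x) by 32 mm wide (y) by 62 mm high. About 80 g. Origin: centre of its underside, z up.
- low_carton: Loose closed cardboard carton with a short paper tape strip across the middle of its lid, the lower of the two: 62 mm long (x) by 32 mm wide (y) by 34 mm high. About 60 g. Origin: centre of its underside, z up.
- bottle: Loose amber bottle with a pale label and a small black cap, 46 mm diameter, straight-sided up to 48 mm, then narrowing to the 22 mm cap; 85 mm high. About 140 g. Origin: centre of its underside, z up.
- jar: Loose squat closed white plastic screw-lid jar, 54 mm diameter, straight-sided, 55 mm high. About 100 g. Origin: centre of its underside, z up.
- beaker: Loose open steel beaker, 48 mm diameter at the rim, tapering to 38 mm at the foot, 70 mm high, wall 3 mm. About 100 g. Origin: centre of its underside, z up.
- stirrer: Bystander: white magnetic stirrer with a round steel plate, 110 x 110 x 51 mm, loose but heavy, beyond the pallet and tray. Origin: centre of its underside.
- rack: Bystander: steel rack holding six white-capped tubes, 130 x 55 mm, 73 mm high with the tubes, one loose body, at the left side of the work. Origin: centre of its underside.
- wrench: Bystander: steel open-ended wrench, 170 mm long, lying loose at the right side of the work. Origin: under the middle of its length, roughly.

How it is judged:
At the end, for the whole second after the job is handed in: Cartons upright on the first layer, long sides along the pallet's y (0.2 rad): tall at x +18, low at x -18 mm (11 mm; y 12 mm). Bottle, beaker, jar upright (0.12 rad) on the floor of left, middle, right bay, within 15 mm (y) and 24 mm (x) of its centre. Heights within 5 mm; at rest (x of tall_carton in the frame of board between 0.007 and 0.029 m and y of tall_carton in the frame of board between -0.012 and 0.012 m and z of tall_carton in the frame of board between 0.047 and 0.057 m and angle between each of tall_carton, low_carton, bottle, beaker, jar's own z axis and vertical below 0.12 rad and linear speed of each of tall_carton, low_carton, bottle, beaker, jar below 0.02 m/s and angle between the x axis of each of tall_carton, low_carton and the y axis of board, either way round below 0.2 rad and x of low_carton in the frame of board between -0.029 and -0.007 m and y of low_carton in the frame of board between -0.012 and 0.012 m and z of low_carton in the frame of board between 0.047 and 0.057 m and x of bottle in the frame of tray between -0.024 and 0.024 m and y of bottle in the frame of tray between 0.0587 and 0.0887 m and z of bottle in the frame of tray between -0.001 and 0.009 m and x of beaker in the frame of tray between -0.024 and 0.024 m and y of beaker in the frame of tray between -0.015 and 0.015 m and z of beaker in the frame of tray between -0.001 and 0.009 m and x of jar in the frame of tray between -0.024 and 0.024 m and y of jar in the frame of tray between -0.0887 and -0.0587 m and z of jar in the frame of tray between -0.001 and 0.009 m); the robot touches nothing.
It fails at once if a bystander (stirrer, tube rack or wrench) is pushed more than 25 mm from its place (distance of any of stirrer, rack, wrench from where it was at the start of the episode above 0.025 m).
It also fails if it takes over 125 s, if anything falls off the work surface, if the arm or the gripper's body presses on something with over 40 N, if the wrist force passes 120 N, or if a joint passes its speed limit or range.

## Robot

A 6-joint arm with a two-finger parallel gripper is mounted at the origin on the work surface. World frame = base frame: x ahead of the robot, y to its left, z up, the work surface at z = 0. Lengths are in m, angles in rad, forces in N, time in s.
With the tool pointing down it reaches from about 0.3 to 0.95 m from the base axis. Payload 3.1 kg.
Tool frame: the origin (TCP) lies at the very end of the fingers, on their centre line; the grasp point (between the pads) lies 19 mm behind it; x points along the fingers, y is the direction in which the jaws open and shut, and the axes are right-handed (so a half turn about x gives the same grasp; the last joint's range is limited). The gripper opens to 85 mm and grips with 20 to 120 N. Pads are 22 mm wide; open, the fingers measure 114 mm over their backs; the gripper's body (76 mm by 85 mm) begins 54 mm behind the grasp point. The pads swing forward as they close: fully open they stand 13 mm farther back than shut.
Start: joints at [-1.297, 0.308, 1.634, -0, 1.2, -0.07], TCP at [0.211, -0.588, 0.231] pointing down, gripper open.
Joint ranges: [-3.06, 3.06], [-0.79, 1.96], [0.05, 2.63], [-1.19, 4.34], [0.05, 2.64], [-2.94, 2.94]. Speed limits (rad/s): [2.79, 2.79, 3.14, 3.14, 3.14, 3.14].

## Interface

Orientations are given as [roll, pitch, yaw] about the fixed x, y, z axes, in that order (R = Rz(yaw) Ry(pitch) Rx(roll)).
In Python, from cell import robot gives the robot as it stands. The module is installed in compiled form; this text tells all that it offers.
- The arm moves only by the tool arm_command, never from a script. Its arguments are lists of equal length, an entry for each row: "linear": the shift along the tool's x, y, z in units of 50 mm (1.0 is 50 mm), a list of three; "angular": the turn, a rotation vector about the tool's x, y, z in units of 8 degrees (1.0 is 8 degrees), a list of three; "claw": the finger opening in mm, from 0 to 85.4. In form: {"linear": [[tx, ty, tz], ...], "angular": [[wx, wy, wz], ...], "claw": [claw, ...]}. A call has 1 to 8 rows; each row shifts and turns the pose as measured when the row begins, along the tool's axes as they then stand; what a row does not reach is not made up. A row lasts 1/8 s, in which the tool goes at most 62.5 mm and 10.7 degrees, less where a joint would pass 70% of its speed; a pose out of reach is approached as far as the arm can. A call is refused whole if a number of a shift passes 1 or a number of a turn 1, either way. A call with a gripper value outside its range is refused whole. The fingers move at their own pace and stop on an object; "newtons" is the grip in N (left out, the last holds). Time passes only in rows, so rows that do not move let the fingers close. It gives the time, the measured TCP pose, the force and the opening at its end, in the units of the state.
- robot.sense(): the state, without advancing time (a new reading comes with each control period).
- robot.capture(name): name is "side" or "top"; returns the picture (480x640x3 uint8, red, green, blue); there is no depth.
- robot.camera_params(name): a dict with "fov_y" (degrees; the focal length in pixels is half the picture's height over the tangent of half this angle, whatever the lens; pixels are square), "cx", "cy" (the principal point, pixels), "eye" and "orientation" of the camera in the world. Camera axes: x right, y down, z forward; pixel columns grow to the right and rows downward; lengths in m; the calibration is good to about 2 mm. A picture is of the moment at which its call begins. camera_params takes no time and is no camera call.
- robot.sign_off(): hands the job in, once; it reports no verdict.
The state is a dict: "time": time; "qpos": joint angles; "joint_velocities": joint speeds; "effort": joint torques, N m; "eef_pos": TCP position; "tcp_rot": TCP orientation; "wrist_force": force on the tool from outside, world axes, zero at the start; "ft_torque": the same for the moment, N m; "gripper_width": opening from 0.0 (shut) to 1.0 (fully open).
Only numpy, scipy, OpenCV 4.12 (cv2) and the standard library are available. Lean on these libraries where they do the work, as an engineer would, in place of code of your own. Each camera call takes 0.05 s, during which the arm holds its last target.

## Working session

There is one attempt and no reset: what is moved stays moved. The work goes in short steps, Python scripts to look and compute and a tool call to move; the robot and the scene stay as the last step left them, time stands still between calls to the robot, and variables do not carry over. Pictures are saved under pics/ and viewed, and the job is handed in when it is done.

Besides the shell and the picture viewer there is one more tool, called after "Emit:" as name(argument=value, ...) on one line, values as JSON. arm_command: Moves the arm, as the interface text tells. Its arguments: {"type":"object","properties":{"linear":{"type":"array"},"angular":{"type":"array"},"claw":{"type":"array"},"newtons":{"type":"number"}},"required":["linear","angular","claw"]}

```bash
mkdir -p pics; python3 - <<'E'
from cell import robot
import cv2
for n in("side","top"):
    p=robot.camera_params(n);print(n,p)
    cv2.imwrite(f"pics/{n}0.png",robot.capture(n)[:,:,::-1])
print(robot.sense())
E
```

```text
side {'fov_y': 57.92350110318304, 'cx': 320.1363197164263, 'cy': 234.01363489905972, 'eye': array([ 0.59266317, -0.8282385 ,  0.52528473]), 'orientation': array([-2.08757083,  0.00249865, -0.03710511])}
top {'fov_y': 50.56977801188606, 'cx': 313.281634893799, 'cy': 240.2817444340787, 'eye': array([ 0.53132775, -0.00734593,  1.21723109]), 'orientation': array([-3.06547011,  0.00857145, -1.55257067])}
{'time': 0.1, 'qpos': array([-1.29669150e+00,  3.08904453e-01,  1.63510713e+00, -8.61445625e-06,
        1.19971879e+00, -6.96479061e-02]), 'joint_velocities': array([-0.0028662 , -0.00097903, -0.00248016,  0.0009288 , -0.00028241,
       -0.0004848 ]), 'effort': array([-3.69237364e-05, -4.16405976e+01, -2.77644861e+01, -5.90120840e-05,
        4.03448241e-03, -1.14398074e-05]), 'eef_pos': array([ 0.21043125, -0.58768599,  0.23014752]), 'tcp_rot': array([-1.63669191,  1.56865859,  1.84865661]), 'wrist_force': array([ 0.09660313, -0.56942027,  1.00161234]), 'ft_torque': array([ 0.00594582,  0.03306169, -0.00844423]), 'gripper_width': 1.001682134932104}
```

View pics/top0.png

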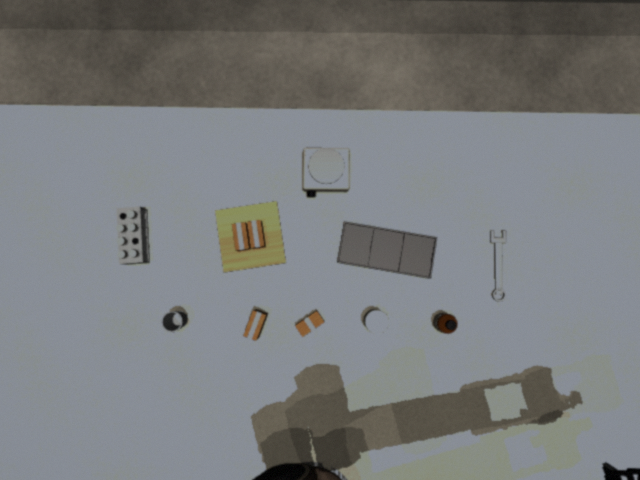

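View pics/side0.png

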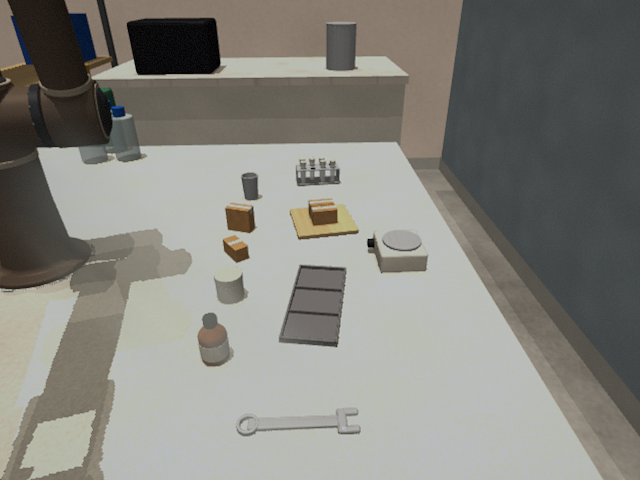

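The top view shows the objects in a row at v≈320: beaker (175,320), tall carton (256,323), low carton (310,323), jar (376,320) and bottle (447,323). The pallet is at (251,237), the tray at (387,250) and the wrench at u≈497. The side view agrees. Next I'll enlarge and measure.

```bash
cat > h.py <<'E'
import numpy as np,cv2
from scipy.spatial.transform import Rotation as R
from cell import robot
def cam(n):
    p=robot.camera_params(n);f=240/np.tan(np.radians(p['fov_y']/2))
    return p,f,R.from_euler('xyz',p['orientation']).as_matrix()
def ray(n,uv,z):
    p,f,M=cam(n);d=M@np.array([(uv[0]-p['cx'])/f,(uv[1]-p['cy'])/f,1.]);t=(z-p['eye'][2])/d[2]
    return p['eye']+t*d
def proj(n,P):
    p,f,M=cam(n);c=M.T@(np.array(P)-p['eye']);return np.array([p['cx']+f*c[0]/c[2],p['cy']+f*c[1]/c[2]])
E
python3 - <<'E'
from h import *
a=cv2.imread('pics/top0.png')
c=cv2.resize(a[195:345,110:310],None,fx=4,fy=4,interpolation=cv2.INTER_CUBIC);cv2.imwrite('pics/c1.png',c)
c=cv2.resize(a[195:345,290:490],None,fx=4,fy=4,interpolation=cv2.INTER_CUBIC);cv2.imwrite('pics/c2.png',c)
E
```

```text
(no output)
```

View pics/c1.png

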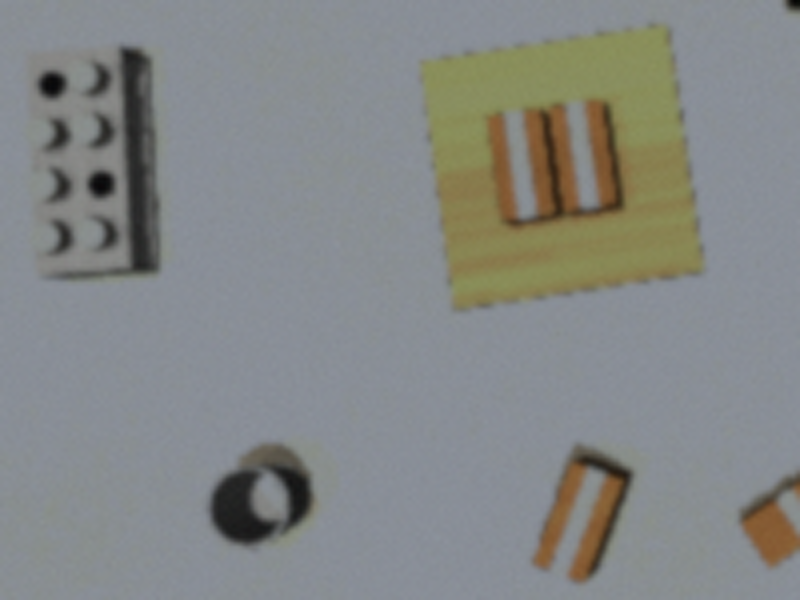

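View pics/c2.png

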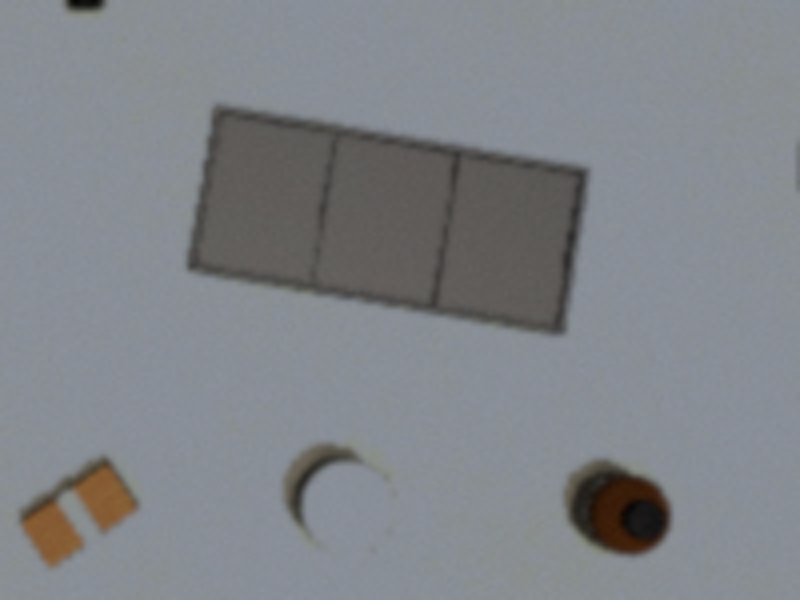

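```bash
python3 - <<'E'
from h import *
def T(o,pts,z): return np.array([ray('top',(o+(x+.5)/4-.5,195+(y+.5)/4-.5),z) for x,y in pts])
def rect(nm,o,pts,z):
    P=T(o,pts,z); c=P.mean(0); e=[P[(i+1)%4]-P[i] for i in range(4)]
    print(nm,c.round(4),'sides',[round(np.linalg.norm(v)*1000,1) for v in e],'ang',[round(np.degrees(np.arctan2(v[1],v[0])),1) for v in e])
    return c
rect('pallet',110,[(454,309),(703,271),(668,27),(421,62)],.012)
rect('carts',110,[(505,223),(618,207),(606,99),(489,115)],.052)
rect('tray',290,[(189,269),(563,333),(588,171),(216,106)],.012)
rect('tall',110,[(534,566),(583,582),(629,472),(580,456)],.062)
rect('low',290,[(22,519),(53,567),(138,507),(105,459)],.034)
for nm,o,p,z,d in[('jar',290,[(299,506),(394,506),(346,459),(346,552)],.055,54),('beaker',110,[(212,504),(310,504)],.07,48),('cap',290,[(624,519),(665,519),(644,500),(644,539)],.085,22),('botshoulder',290,[(590,515),(668,515),(630,477),(630,554)],.048,46)]:
    P=T(o,p,z);print(nm,P.mean(0).round(4),[round(np.linalg.norm(P[i]-P[i+1])*1000,1) for i in range(0,len(P),2)])
a=cv2.imread('pics/side0.png')
for i,(u,v) in enumerate([(190,160),(180,240)]):
    cv2.imwrite(f'pics/s{i}.png',cv2.resize(a[v:v+150,u:u+200],None,fx=4,fy=4,interpolation=cv2.INTER_CUBIC))
E
```

```text
pallet [0.6299 0.1557 0.012 ] sides [np.float64(149.3), np.float64(147.6), np.float64(149.3), np.float64(149.2)] ang [np.float64(-80.3), np.float64(9.4), np.float64(99.1), np.float64(-170.6)]
carts [0.6299 0.1544 0.052 ] sides [np.float64(65.6), np.float64(62.9), np.float64(68.2), np.float64(63.2)] ang [np.float64(-80.9), np.float64(7.8), np.float64(98.8), np.float64(-169.9)]
tray [ 0.6042 -0.1702  0.012 ] sides [np.float64(223.8), np.float64(97.3), np.float64(224.0), np.float64(98.5)] ang [np.float64(-98.7), np.float64(-8.7), np.float64(81.0), np.float64(171.4)]
tall [0.4269 0.132  0.062 ] sides [np.float64(29.1), np.float64(66.4), np.float64(29.2), np.float64(66.5)] ang [np.float64(-106.7), np.float64(-21.5), np.float64(73.2), np.float64(158.6)]
low [0.4302 0.0097 0.034 ] sides [np.float64(32.7), np.float64(59.8), np.float64(33.4), np.float64(59.0)] ang [np.float64(-145.7), np.float64(-54.0), np.float64(35.7), np.float64(126.7)]
jar [ 0.4389 -0.1415  0.055 ] [np.float64(53.7), np.float64(52.2)]
beaker [0.4325 0.3112 0.07  ] [np.float64(55.1)]
cap [ 0.437 -0.302  0.085] [np.float64(22.5), np.float64(21.3)]
botshoulder [ 0.436  -0.3033  0.048 ] [np.float64(44.3), np.float64(43.4)]
```

View pics/s0.png

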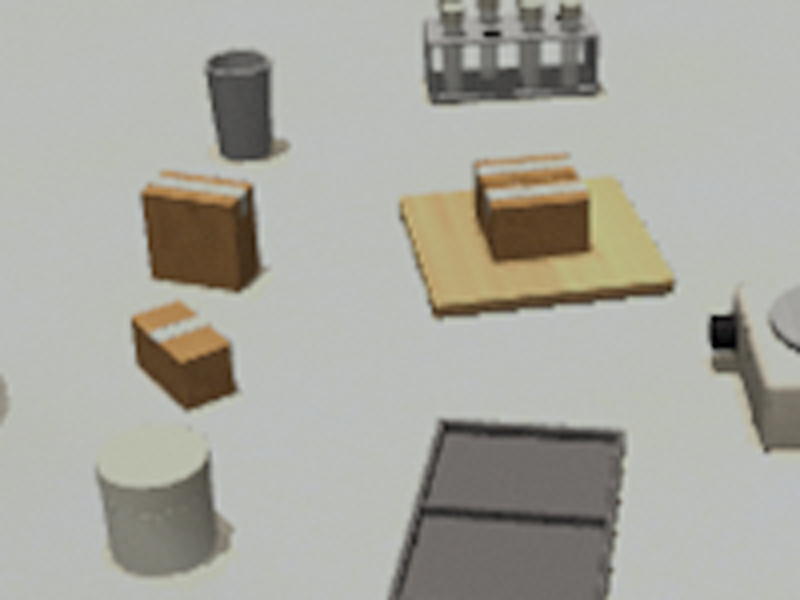

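View pics/s1.png

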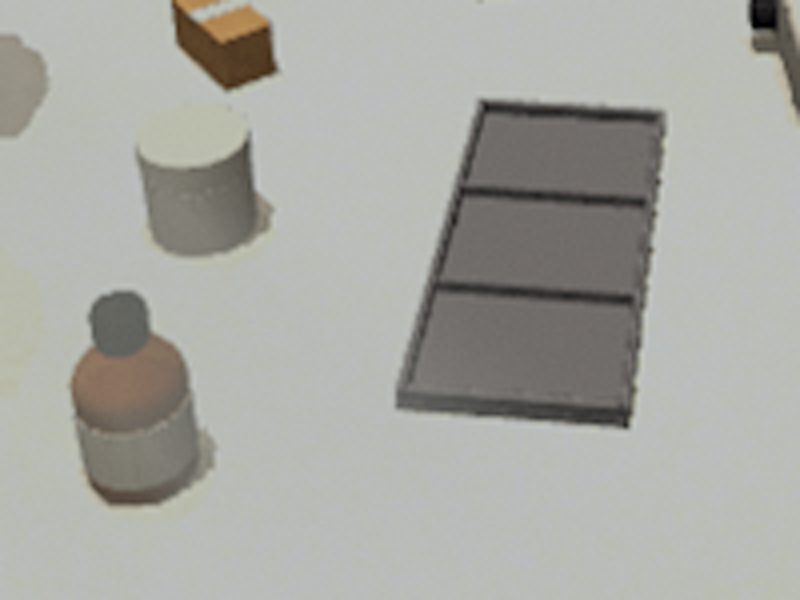

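```bash
python3 - <<'E'
from h import *
f=lambda o,q,x,y:(o+(x+.5)/4-.5,q+(y+.5)/4-.5)
print('beaker top',ray('top',f(110,195,254.5,503.5),.07),'side',ray('side',f(190,160,239,63),.07))
print('jar side',ray('side',f(190,160,154,459),.055))
print('cap side',ray('side',f(180,240,121,304),.085))
print('tall side', np.mean([ray('side',f(190,160,*p),.062) for p in[(145,190),(238,208),(253,180),(164,172)]],0))
print('low side', np.mean([ray('side',f(190,160,*p),.034) for p in[(134,317),(183,361),(232,341),(180,302)]],0))
print('pallet side',np.mean([ray('side',f(190,160,*p),.012) for p in[(400,200),(437,306),(671,284),(617,180)]],0))
print('tray side',np.mean([ray('side',f(180,240,*p),.012) for p in[(480,102),(664,113),(631,417),(398,402)]],0))
# mask check orange+ boundary
a=cv2.imread('pics/top0.png');hsv=cv2.cvtColor(a,cv2.COLOR_BGR2HSV)
m=((hsv[:,:,1]>110)&(hsv[:,:,0]<22)).astype(np.uint8); m[:300]=0
m=cv2.morphologyEx(m,cv2.MORPH_CLOSE,np.ones((9,9)))
for c in cv2.findContours(m,0,2)[0]:
    if cv2.contourArea(c)>30: print(cv2.minAreaRect(c))
E
```

```text
beaker top [0.43269848 0.3148407  0.07      ] side [0.43617802 0.31167135 0.07      ]
jar side [ 0.44291674 -0.14811469  0.055     ]
cap side [ 0.44060516 -0.30196053  0.085     ]
tall side [0.43059793 0.13050164 0.062     ]
low side [0.43334483 0.00737433 0.034     ]
pallet side [0.63348451 0.14899421 0.012     ]
tray side [ 0.60803336 -0.17671824  0.012     ]
((611.7500610351562, 475.75), (8.040761947631836, 8.629109382629395), 78.69007110595703)
((274.4647216796875, 472.8411865234375), (10.521127700805664, 9.43647575378418), 77.47119140625)
((305.32525634765625, 472.6217346191406), (34.9224739074707, 13.70291519165039), 3.814074993133545)
((446.0, 323.0), (18.0, 18.0), 90.0)
((309.1153869628906, 322.923095703125), (13.312806129455566, 25.793560028076172), 56.3099365234375)
((254.8430633544922, 324.3065490722656), (14.267772674560547, 28.193803787231445), 19.983104705810547)
```

```bash
cat >> h.py <<'E'
def st():
    s=robot.sense();M=R.from_euler('xyz',s['tcp_rot']).as_matrix()
    return s,np.array(s['eef_pos']),M
def plan(x,y,z,jaw=None,rows=None):
    "jaw: world angle (deg) of tool y, mod 180"
    s,p,M=st(); t=np.array([x,y,z])
    jy=np.degrees(np.arctan2(M[1,1],M[0,1]))
    if jaw is None: Mt=None
    d=0 if jaw is None else (jaw-jy+90)%180-90
    yaw=np.radians(jy+d); X=np.array([0,0,-1.]);Y=np.array([np.cos(yaw),np.sin(yaw),0]);Mt=np.c_[X,Y,np.cross(X,Y)]
    rv=R.from_matrix(M.T@Mt).as_rotvec(degrees=True)
    D=np.abs(M.T@(t-p)).max()
    n=rows or int(max(np.ceil(np.linalg.norm(t-p)/.045),np.ceil(np.abs(rv).max()/7.5),1))
    print('t',s['time'],'p',p.round(4),'jaw',round(jy,1),'tilt',np.degrees(np.arccos(-M[2,0])).round(2),'q6',s['qpos'][5].round(2),'w',round(s['gripper_width']*85.4,1),'F',np.round(s['wrist_force'],1),'rows',n)
    L=[];A=[];Mi=M;step=(t-p)/n
    for i in range(n):
        L.append([round(float(v),2) for v in Mi.T@step/.05]);A.append([round(float(v),2) for v in rv/n/8])
        Mi=Mi@R.from_rotvec(rv/n,degrees=True).as_matrix()
    print(L);print(A)
E
python3 -c "
from h import *
plan(.438,-.302,.16,-8.8)
print(st()[2].round(3))"
```

```text
t 0.1 p [ 0.2104 -0.5877  0.2301] jaw -70.3 tilt 0.12 q6 -0.07 w 85.5 F [ 0.1 -0.6  1. ] rows 9
[[0.16, -0.43, -0.69], [0.16, -0.34, -0.74], [0.16, -0.25, -0.77], [0.16, -0.16, -0.8], [0.16, -0.06, -0.81], [0.16, 0.03, -0.81], [0.16, 0.13, -0.8], [0.16, 0.22, -0.78], [0.16, 0.32, -0.75]]
[[-0.85, -0.0, 0.0], [-0.85, -0.0, 0.0], [-0.85, -0.0, 0.0], [-0.85, -0.0, 0.0], [-0.85, -0.0, 0.0], [-0.85, -0.0, 0.0], [-0.85, -0.0, 0.0], [-0.85, -0.0, 0.0], [-0.85, -0.0, 0.0]]
[[-0.001  0.337 -0.941]
 [ 0.002 -0.941 -0.337]
 [-1.    -0.002 -0.   ]]
```

Emit:
arm_command(linear=[[0.0,-0.43,-0.69],[0.0,-0.34,-0.74],[0.1,-0.25,-0.77],[0.2,-0.16,-0.8],[0.2,-0.06,-0.81],[0.2,0.03,-0.81],[0.2,0.13,-0.8],[0.2,0.22,-0.78]], angular=[[-0.85,0,0],[-0.85,0,0],[-0.85,0,0],[-0.85,0,0],[-0.85,0,0],[-0.85,0,0],[-0.85,0,0],[-0.85,0,0]], claw=[85,85,85,85,85,85,85,85], newtons=40)

```text
time: 1.1
eef_pos: [0.4129, -0.3247, 0.1711]
tcp_rot: [-2.441, 1.566, 2.019]
wrist_force: [0.8, -0.4, 0.2]
gripper_width: 0.994
```

```bash
python3 -c "
from h import *
plan(.438,-.302,.14,-8.8)"
```

```text
t 1.1 p [ 0.4129 -0.3247  0.1711] jaw -14.5 tilt 0.29 q6 -0.5 w 84.9 F [ 0.8 -0.4  0.2] rows 2
[[0.31, 0.19, -0.28], [0.31, 0.2, -0.27]]
[[-0.35, -0.01, 0.01], [-0.35, -0.01, 0.01]]
```

Emit:
arm_command(linear=[[0.3,0.2,-0.28],[0.3,0.2,-0.27],[0,0,0]], angular=[[-0.35,0,0],[-0.35,0,0],[0,0,0]], claw=[85,85,85])

```text
time: 1.48
eef_pos: [0.4391, -0.2992, 0.1375]
tcp_rot: [-2.276, 1.562, 2.288]
wrist_force: [0.1, 1.1, 1.0]
gripper_width: 0.999
```

```bash
python3 -c "
from h import *
plan(.438,-.302,.018,-8.8)
for n in('side','top'):
    a=robot.capture(n)[:,:,::-1].copy();s,p,M=st();u=proj(n,p);g=proj(n,p-.019*M[:,0]);print(n,u,g)
    for q,c in((u,(0,0,255)),(g,(0,255,0))): cv2.circle(a,(int(round(q[0])),int(round(q[1]))),1,c,-1)
    x=int(u[0])-70;y=int(u[1])-70
    cv2.imwrite(f'pics/g_{n}.png',cv2.resize(a[y:y+140,x:x+140],None,fx=4,fy=4,interpolation=cv2.INTER_CUBIC))
"
```

```text
t 1.475 p [ 0.4391 -0.2992  0.1375] jaw -8.5 tilt 0.48 q6 -0.53 w 85.3 F [0.1 1.1 1. ] rows 3
[[0.8, 0.0, 0.02], [0.8, -0.0, 0.02], [0.8, -0.0, 0.02]]
[[0.01, -0.01, 0.02], [0.01, -0.01, 0.02], [0.01, -0.01, 0.02]]
side [204.59847263 287.00819235] [202.90749504 276.56466962]
top [456.8190155 325.5580394] [459.37905262 326.3682852 ]
```

View pics/g_side.png

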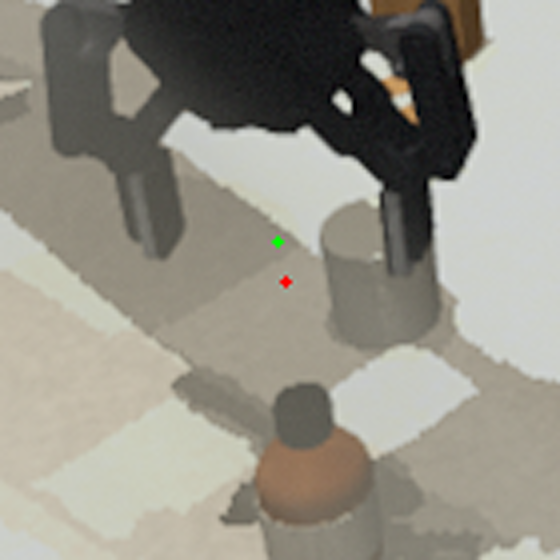

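View pics/g_top.png

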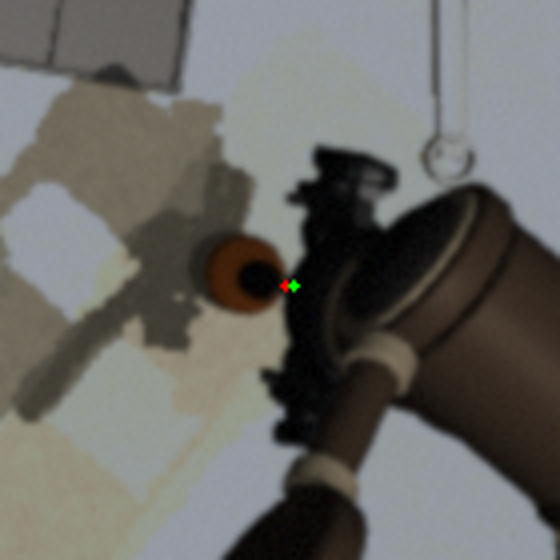

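The side view puts the open tips at crop (155,250) and (400,270). Their midpoint is about 10 mm behind the projected TCP, so the TCP is at the shut-finger tip. The bottle is centred below, so I'll descend and grasp.

Emit:
arm_command(linear=[[0.8,0,0.02],[0.8,0,0.02],[0.7,0,0.02],[0.1,0,0],[0,0,0],[0,0,0],[0,0,0],[0,0,0]], angular=[[0,0,0.04],[0,0,0.02],[0,0,0],[0,0,0],[0,0,0],[0,0,0],[0,0,0],[0,0,0]], claw=[85,85,85,85,35,35,35,35])

```text
time: 2.58
eef_pos: [0.4435, -0.3148, 0.0256]
tcp_rot: [1.202, 1.549, -0.527]
wrist_force: [0.4, -0.5, -0.9]
gripper_width: 0.521
```

```bash
python3 -c "
from h import *
plan(.438,-.302,.12,-8.8)
plan(.6173,-.0992,.10,-8.8)
cv2.imwrite('pics/b1.png',robot.capture('side')[200:440,100:420,::-1])"
```

```text
t 2.575 p [ 0.4435 -0.3148  0.0256] jaw -9.1 tilt 1.22 q6 -0.55 w 44.5 F [ 0.4 -0.5 -0.9] rows 3
[[-0.63, -0.04, -0.07], [-0.63, -0.04, -0.08], [-0.63, -0.05, -0.08]]
[[-0.01, 0.02, -0.05], [-0.01, 0.02, -0.05], [-0.01, 0.02, -0.05]]
t 2.575 p [ 0.4435 -0.3148  0.0256] jaw -9.1 tilt 1.22 q6 -0.55 w 44.5 F [ 0.4 -0.5 -0.9] rows 7
[[-0.21, 0.4, -0.68], [-0.21, 0.4, -0.68], [-0.21, 0.4, -0.68], [-0.21, 0.4, -0.68], [-0.21, 0.4, -0.68], [-0.21, 0.4, -0.68], [-0.21, 0.4, -0.68]]
[[-0.0, 0.01, -0.02], [-0.0, 0.01, -0.02], [-0.0, 0.01, -0.02], [-0.0, 0.01, -0.02], [-0.0, 0.01, -0.02], [-0.0, 0.01, -0.02], [-0.0, 0.01, -0.02]]
```

View pics/b1.png

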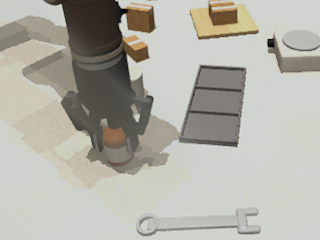

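The TCP drifted 13 mm in y during the fast descent, so the grip is off-centre. I'll open, recentre slowly and regrip.

Emit:
arm_command(linear=[[0,0,0],[0,0,0],[0,0,0],[0,0,0]], angular=[[0,0,0],[0,0,0],[0,0,0],[0,0,0]], claw=[75,75,75,75])

```text
time: 3.12
eef_pos: [0.4444, -0.3151, 0.0262]
tcp_rot: [1.193, 1.548, -0.535]
wrist_force: [-0.4, 0.1, -0.7]
gripper_width: 0.875
```

```bash
python3 -c "
from h import *
plan(.438,-.302,.02,-8.8)
for n in('side','top'):
    a=robot.capture(n)[:,:,::-1].copy();s,p,M=st();u=proj(n,p);print(n,u)
    cv2.circle(a,(int(round(u[0])),int(round(u[1]))),1,(0,0,255),-1)
    x=int(u[0])-70;y=int(u[1])-80
    cv2.imwrite(f'pics/g2_{n}.png',cv2.resize(a[y:y+140,x:x+140],None,fx=4,fy=4,interpolation=cv2.INTER_CUBIC))
"
```

```text
t 3.125 p [ 0.4444 -0.3151  0.0262] jaw -9.0 tilt 1.33 q6 -0.55 w 74.7 F [-0.4  0.1 -0.7] rows 1
[[0.12, -0.17, -0.24]]
[[-0.03, 0.06, -0.15]]
side [215.51933451 349.77719166]
top [449.706701   319.06068499]
```

View pics/g2_side.png

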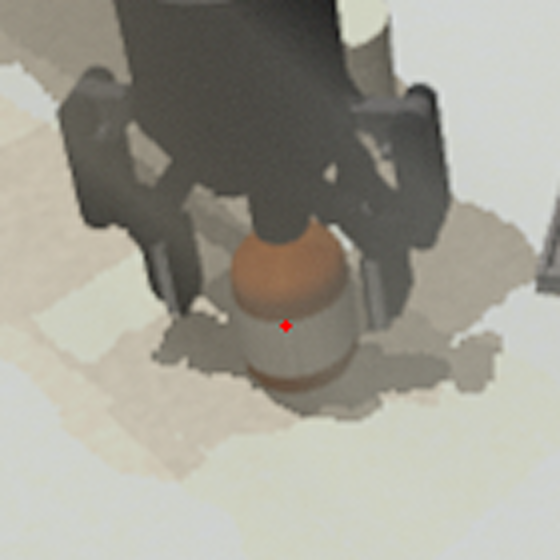

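```bash
python3 -c "
from h import *
x=215-70;y=349-80
print(ray('side',(x+296/4,y+391/4),0))
print(ray('side',(x+232/4,y+280/4),.048),ray('side',(x+350/4,y+290/4),.048))
print(proj('side',(.4435,-.302,.04)),proj('side',(.4435,-.302-.023,.0)))
"
```

```text
[ 0.44861069 -0.32591092  0.        ]
[ 0.42730027 -0.31332944  0.048     ] [ 0.47418742 -0.32070686  0.048     ]
[215.30777504 337.47716942] [215.87151976 366.41251882]
```

Emit:
arm_command(linear=[[0.06,0,-0.12],[0.04,0,-0.12],[0,0,0]], angular=[[0,0.03,-0.08],[0,0.03,-0.07],[0,0,0]], claw=[75,75,75])

```text
time: 3.6
eef_pos: [0.4463, -0.3022, 0.0205]
tcp_rot: [-2.102, 1.569, 2.453]
wrist_force: [0.4, -0.7, 0.2]
gripper_width: 0.877
```

```bash
python3 -c "
from h import *
plan(.445,-.303,.02,-8.8)"
```

```text
t 3.6 p [ 0.4463 -0.3022  0.0205] jaw -9.0 tilt 0.1 q6 -0.52 w 74.9 F [ 0.4 -0.7  0.2] rows 1
[[0.01, -0.02, 0.02]]
[[-0.03, -0.01, 0.01]]
```

Emit:
arm_command(linear=[[0,0,0],[0,0,0],[0,0,0],[0,0,0],[-0.4,0,0],[-0.5,0,0],[-0.5,0,0],[-0.3,0,0]], angular=[[0,0,0],[0,0,0],[0,0,0],[0,0,0],[0,0,0],[0,0,0],[0,0,0],[0,0,0]], claw=[35,35,35,35,35,35,35,35])

```text
time: 4.6
eef_pos: [0.4437, -0.3005, 0.1047]
tcp_rot: [-2.078, 1.561, 2.477]
wrist_force: [0.6, 0.5, -1.0]
gripper_width: 0.521
```

```bash
python3 -c "
from h import *
plan(.6173,-.0992,.10,-8.8,8)"
```

```text
t 4.6 p [ 0.4437 -0.3005  0.1047] jaw -9.1 tilt 0.55 q6 -0.52 w 44.5 F [ 0.6  0.5 -1. ] rows 8
[[0.01, 0.35, -0.57], [0.01, 0.35, -0.57], [0.01, 0.35, -0.56], [0.01, 0.35, -0.56], [0.01, 0.35, -0.56], [0.01, 0.35, -0.56], [0.01, 0.35, -0.56], [0.01, 0.35, -0.56]]
[[-0.0, -0.0, 0.01], [-0.0, -0.0, 0.01], [-0.0, -0.0, 0.01], [-0.0, -0.0, 0.01], [-0.0, -0.0, 0.01], [-0.0, -0.0, 0.01], [-0.0, -0.0, 0.01], [-0.0, -0.0, 0.01]]
```

Emit:
arm_command(linear=[[0,0.35,-0.57],[0,0.35,-0.57],[0,0.35,-0.57],[0,0.35,-0.57],[0,0.35,-0.56],[0,0.35,-0.56],[0,0.35,-0.56],[0,0.35,-0.56]], angular=[[0,0,0.01],[0,0,0.01],[0,0,0.01],[0,0,0.01],[0,0,0.01],[0,0,0],[0,0,0],[0,0,0]], claw=[35,35,35,35,35,35,35,35])

```text
time: 5.6
eef_pos: [0.6192, -0.0958, 0.1031]
tcp_rot: [-2.128, 1.564, 2.42]
wrist_force: [0.1, 0.3, -1.2]
gripper_width: 0.522
```

```bash
python3 -c "
from h import *
plan(.6173,-.0992,.08,-8.8)
cv2.imwrite('pics/b2.png',cv2.resize(robot.capture('side')[150:350,180:440,::-1],None,fx=3,fy=3))"
```

```text
t 5.6 p [ 0.6192 -0.0958  0.1031] jaw -9.4 tilt 0.39 q6 -0.06 w 44.6 F [ 0.1  0.3 -1.2] rows 1
[[0.46, -0.02, 0.08]]
[[-0.07, -0.03, 0.04]]
```

View pics/b2.png

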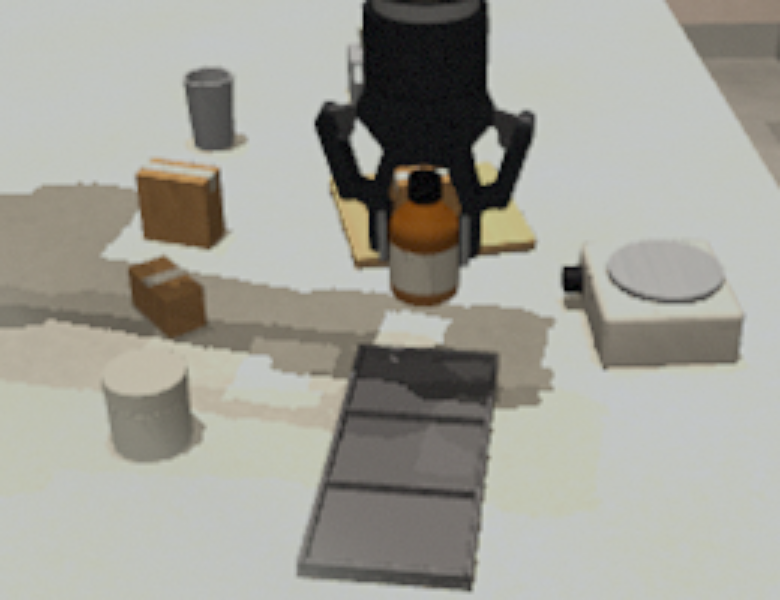

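Emit:
arm_command(linear=[[0.3,-0.02,0.08],[0.3,0,0],[0.3,0,0],[0.3,0,0],[0.1,0,0],[0,0,0]], angular=[[-0.07,-0.03,0.04],[0,0,0],[0,0,0],[0,0,0],[0,0,0],[0,0,0]], claw=[35,35,35,35,35,35])

```text
time: 6.4
eef_pos: [0.6161, -0.0974, 0.0303]
tcp_rot: [-1.999, 1.566, 2.559]
wrist_force: [0.3, 0.0, -1.6]
gripper_width: 0.525
```

```bash
python3 -c "
from h import *
plan(.6173,-.0992,.0255,-8.8)"
```

```text
t 6.4 p [ 0.6161 -0.0974  0.0303] jaw -8.8 tilt 0.26 q6 -0.08 w 44.8 F [ 0.3  0.  -1.6] rows 1
[[0.1, 0.03, 0.03]]
[[-0.0, -0.01, 0.03]]
```

Emit:
arm_command(linear=[[0.1,0.02,0.03],[0,0,0],[0,0,0],[0,0,0],[0,0,0],[-0.3,0,0],[-0.4,0,0],[-0.5,0,0]], angular=[[0,0,0],[0,0,0],[0,0,0],[0,0,0],[0,0,0],[0,0,0],[0,0,0],[0,0,0]], claw=[35,35,58,58,58,58,58,58])

```text
time: 7.4
eef_pos: [0.6186, -0.0996, 0.0903]
tcp_rot: [-2.72, 1.569, 1.839]
wrist_force: [-0.3, 0.6, 0.4]
gripper_width: 0.682
```

```bash
python3 -c "
from h import *
plan(.4405,-.143,.14,-8.8)
cv2.imwrite('pics/b3.png',cv2.resize(robot.capture('side')[150:350,180:440,::-1],None,fx=3,fy=3))"
```

```text
t 7.4 p [ 0.6186 -0.0996  0.0903] jaw -8.8 tilt 0.1 q6 -0.08 w 58.2 F [-0.3  0.6  0.4] rows 5
[[-0.2, -0.68, 0.28], [-0.2, -0.68, 0.28], [-0.2, -0.68, 0.28], [-0.2, -0.68, 0.28], [-0.2, -0.68, 0.28]]
[[0.0, -0.0, 0.0], [0.0, -0.0, 0.0], [0.0, -0.0, 0.0], [0.0, -0.0, 0.0], [0.0, -0.0, 0.0]]
```

View pics/b3.png

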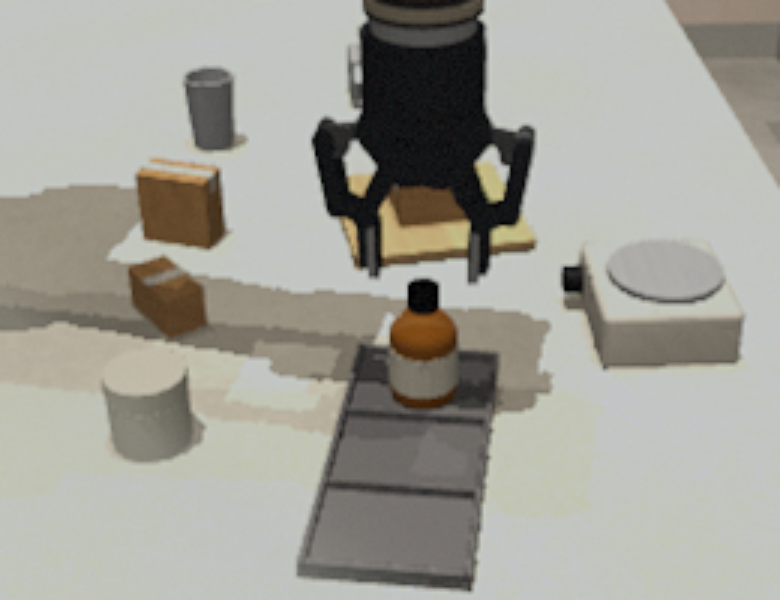

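```bash
python3 -c "
from h import *
f=lambda x,y:(180+x/3,150+y/3)
print('near base edge',ray('side',f(424,406),.004))
print('divider top',ray('side',f(346,414),.012),ray('side',f(486,421),.012))
print('far wall top',ray('side',f(360,346),.012),ray('side',f(497,354),.012))
print('cap top c',ray('side',f(424,288),.089))
a=robot.capture('top')[:,:,::-1];cv2.imwrite('pics/t3.png',cv2.resize(a[195:345,290:490],None,fx=4,fy=4,interpolation=cv2.INTER_CUBIC))
"
```

```text
near base edge [ 0.62003946 -0.12063685  0.004     ]
divider top [ 0.56820881 -0.13820053  0.012     ] [ 0.65923281 -0.14944383  0.012     ]
far wall top [ 0.57711603 -0.05849089  0.012     ] [ 0.67320623 -0.07250524  0.012     ]
cap top c [ 0.62062849 -0.10817661  0.089     ]
```

View pics/t3.png

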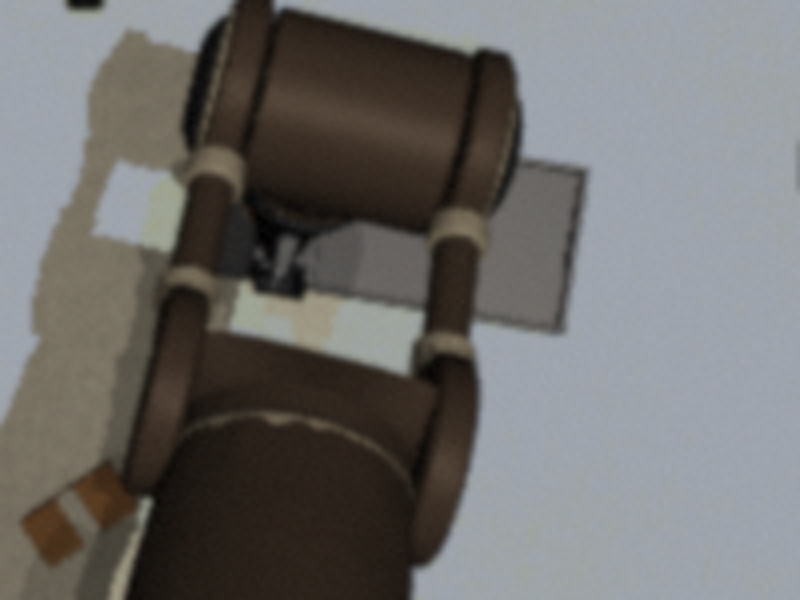

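The bottle stands upright in the left bay with its base centre at about y=-0.098 to -0.105, against a bay centre of about -0.102. The jar is next.

Emit:
arm_command(linear=[[-0.6,0,0],[-0.4,-0.3,0.1],[0,-0.6,0.3],[0,-0.6,0.3],[0,-0.6,0.3],[0,-0.6,0.3],[0,-0.6,0.2],[0,0,0]], angular=[[0,0,0],[0,0,0],[0,0,0],[0,0,0],[0,0,0],[0,0,0],[0,0,0],[0,0,0]], claw=[58,58,85,85,85,85,85,85])

```text
time: 8.5
eef_pos: [0.443, -0.1504, 0.1455]
tcp_rot: [1.561, 1.557, -0.163]
wrist_force: [0.0, 1.2, -0.6]
gripper_width: 0.995
```

```bash
python3 -c "
from h import *
plan(.4415,-.145,.08,-8.8)"
```

```text
t 8.5 p [ 0.443  -0.1504  0.1455] jaw -8.7 tilt 0.8 q6 -0.27 w 84.9 F [ 0.   1.2 -0.6] rows 2
[[0.65, -0.03, -0.05], [0.65, -0.03, -0.05]]
[[0.0, 0.0, -0.05], [0.0, 0.0, -0.05]]
```

Emit:
arm_command(linear=[[0.4,-0.03,-0.05],[0.4,-0.03,-0.05],[0.4,0,0],[0.4,0,0],[0.4,0,0],[0.4,0,0],[0,0,0]], angular=[[0,0,-0.05],[0,0,-0.05],[0,0,0],[0,0,0],[0,0,0],[0,0,0],[0,0,0]], claw=[85,85,85,85,85,85,85])

```text
time: 9.38
eef_pos: [0.4533, -0.1468, 0.0254]
tcp_rot: [1.412, 1.554, -0.311]
wrist_force: [0.4, 0.7, -0.8]
gripper_width: 0.998
```

```bash
python3 -c "
from h import *
plan(.4415,-.145,.012,-8.8)
a=robot.capture('side')[:,:,::-1];cv2.imwrite('pics/j1.png',cv2.resize(a[210:330,150:310],None,fx=4,fy=4))"
```

```text
t 9.375 p [ 0.4533 -0.1468  0.0254] jaw -8.7 tilt 0.95 q6 -0.26 w 85.2 F [ 0.4  0.7 -0.8] rows 1
[[0.26, -0.24, -0.0]]
[[0.01, 0.02, -0.12]]
```

View pics/j1.png

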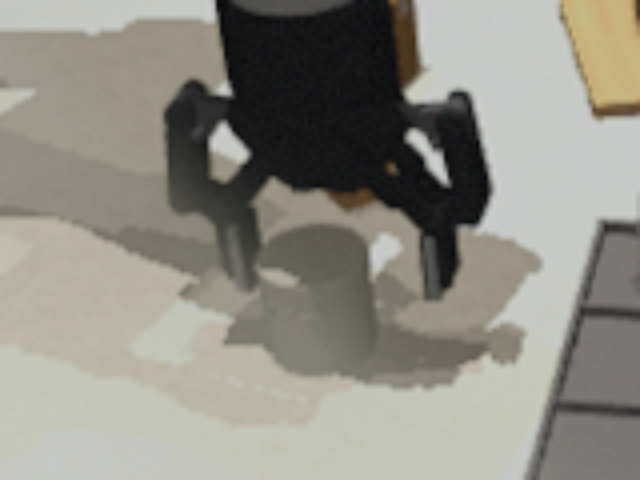

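Emit:
arm_command(linear=[[0,-0.12,0],[0.13,-0.1,0],[0.13,0,0],[0,0,0],[0,0,0],[0,0,0],[0,0,0]], angular=[[0,0.02,-0.12],[0,0,0],[0,0,0],[0,0,0],[0,0,0],[0,0,0],[0,0,0]], claw=[85,85,85,45,45,45,45])

```text
time: 10.3
eef_pos: [0.4451, -0.1463, 0.015]
tcp_rot: [1.314, 1.565, -0.408]
wrist_force: [0.7, -0.2, -0.5]
gripper_width: 0.621
```

```bash
python3 -c "
from h import *
plan(.4415,-.145,.12,-8.8)
a=robot.capture('side')[:,:,::-1];cv2.imwrite('pics/j2.png',cv2.resize(a[210:330,150:310],None,fx=4,fy=4))"
```

```text
t 10.3 p [ 0.4451 -0.1463  0.015 ] jaw -8.7 tilt 0.33 q6 -0.26 w 53.1 F [ 0.7 -0.2 -0.5] rows 3
[[-0.7, -0.02, -0.0], [-0.7, -0.02, -0.0], [-0.7, -0.02, -0.0]]
[[0.0, 0.0, -0.01], [0.0, 0.0, -0.01], [0.0, 0.0, -0.01]]
```

View pics/j2.png

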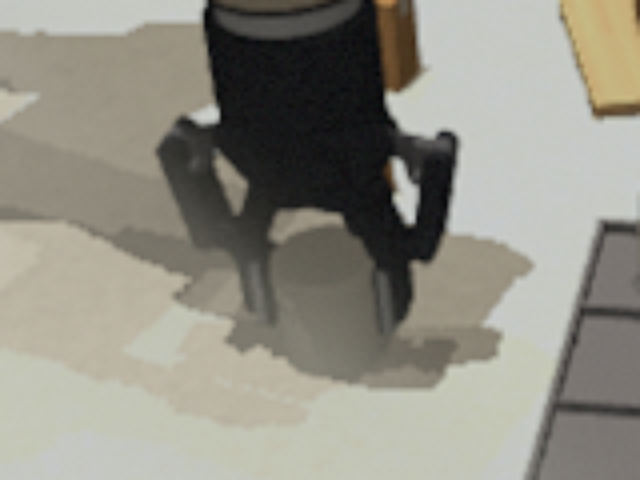

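Emit:
arm_command(linear=[[-0.4,0,0],[-0.6,0,0],[-0.6,0,0],[-0.3,0,0],[0,0,0]], angular=[[0,0,-0.03],[0,0,0],[0,0,0],[0,0,0],[0,0,0]], claw=[45,45,45,45,45])

```text
time: 10.98
eef_pos: [0.444, -0.1456, 0.1112]
tcp_rot: [-0.847, 1.57, -2.57]
wrist_force: [0.7, -0.3, -0.6]
gripper_width: 0.619
```

```bash
python3 -c "
from h import *
plan(.5947,-.2448,.10,-8.8,6)"
```

```text
t 10.975 p [ 0.444  -0.1456  0.1112] jaw -8.7 tilt 0.06 q6 -0.26 w 52.8 F [ 0.7 -0.3 -0.6] rows 6
[[0.04, 0.55, 0.25], [0.04, 0.55, 0.25], [0.04, 0.55, 0.25], [0.04, 0.55, 0.25], [0.04, 0.55, 0.25], [0.04, 0.55, 0.25]]
[[0.0, 0.0, 0.0], [0.0, 0.0, 0.0], [0.0, 0.0, 0.0], [0.0, 0.0, 0.0], [0.0, 0.0, 0.0], [0.0, 0.0, 0.0]]
```

Emit:
arm_command(linear=[[0.04,0.55,0.25],[0.04,0.55,0.25],[0.04,0.55,0.25],[0.04,0.55,0.25],[0.04,0.55,0.25],[0.04,0.55,0.25],[0,0,0]], angular=[[0,0,0],[0,0,0],[0,0,0],[0,0,0],[0,0,0],[0,0,0],[0,0,0]], claw=[45,45,45,45,45,45,45])

```text
time: 11.85
eef_pos: [0.5924, -0.244, 0.0843]
tcp_rot: [-1.822, 1.551, 2.739]
wrist_force: [-0.3, 0.5, -0.9]
gripper_width: 0.621
```

```bash
python3 -c "
from h import *
plan(.5947,-.2448,.03,-8.8,4)"
```

```text
t 11.85 p [ 0.5924 -0.244   0.0843] jaw -8.7 tilt 1.12 q6 -0.31 w 53.0 F [-0.3  0.5 -0.9] rows 4
[[0.27, 0.02, 0.0], [0.27, 0.02, 0.0], [0.27, 0.01, 0.0], [0.27, 0.01, 0.0]]
[[0.0, -0.01, 0.03], [0.0, -0.01, 0.03], [0.0, -0.01, 0.03], [0.0, -0.01, 0.03]]
```

Emit:
arm_command(linear=[[0.27,0.02,0],[0.27,0.02,0],[0.27,0.01,0],[0.2,0,0],[0.1,0,0],[0,0,0]], angular=[[0,-0.02,0.06],[0,0,0.04],[0,0,0.02],[0,0,0],[0,0,0],[0,0,0]], claw=[45,45,45,45,45,45])

```text
time: 12.6
eef_pos: [0.5888, -0.2407, 0.0203]
tcp_rot: [-2.01, 1.559, 2.551]
wrist_force: [0.1, 0.2, -1.2]
gripper_width: 0.62
```

```bash
python3 -c "
from h import *
plan(.5947,-.2448,.020,-8.8)
a=robot.capture('side')[:,:,::-1];cv2.imwrite('pics/j3.png',cv2.resize(a[210:360,240:440],None,fx=4,fy=4))"
```

```text
t 12.6 p [ 0.5888 -0.2407  0.0203] jaw -8.7 tilt 0.7 q6 -0.31 w 52.9 F [ 0.1  0.2 -1.2] rows 1
[[0.01, 0.13, 0.06]]
[[0.02, -0.04, 0.08]]
```

View pics/j3.png

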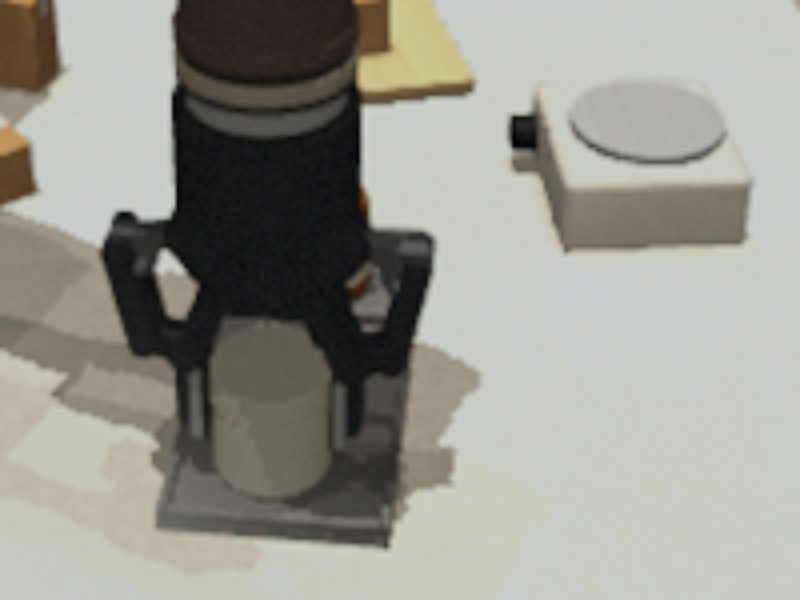

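Emit:
arm_command(linear=[[0,0.12,0.06],[0,0,0],[0,0,0],[0,0,0],[0,0,0],[-0.3,0,0],[-0.5,0,0],[-0.5,0,0]], angular=[[0,-0.04,0.08],[0,0,0],[0,0,0],[0,0,0],[0,0,0],[0,0,0],[0,0,0],[0,0,0]], claw=[45,45,66,66,66,66,66,66])

```text
time: 13.65
eef_pos: [0.5954, -0.2452, 0.0896]
tcp_rot: [1.121, 1.568, -0.601]
wrist_force: [0.8, -0.6, 0.4]
gripper_width: 0.77
```

Emit:
arm_command(linear=[[-0.5,0,0],[-0.5,0,0],[-0.5,0,0],[0,0,0]], angular=[[0,0,0],[0,0,0],[0,0,0],[0,0,0]], claw=[66,66,66,66])

```text
time: 14.15
eef_pos: [0.5978, -0.2463, 0.1748]
tcp_rot: [1.233, 1.557, -0.489]
wrist_force: [-0.0, -0.4, 0.6]
gripper_width: 0.772
```

```bash
python3 -c "
from h import *
plan(.4315,.0085,.14,-54)
a=robot.capture('side')[:,:,::-1];cv2.imwrite('pics/j4.png',cv2.resize(a[210:360,240:440],None,fx=4,fy=4))"
```

```text
t 14.15 p [ 0.5978 -0.2463  0.1748] jaw -8.7 tilt 0.78 q6 -0.31 w 66.0 F [-0.  -0.4  0.6] rows 7
[[0.09, -0.58, -0.65], [0.09, -0.65, -0.58], [0.09, -0.71, -0.5], [0.09, -0.76, -0.42], [0.09, -0.81, -0.33], [0.1, -0.84, -0.24], [0.1, -0.86, -0.14]]
[[0.81, -0.0, -0.01], [0.81, -0.0, -0.01], [0.81, -0.0, -0.01], [0.81, -0.0, -0.01], [0.81, -0.0, -0.01], [0.81, -0.0, -0.01], [0.81, -0.0, -0.01]]
```

View pics/j4.png

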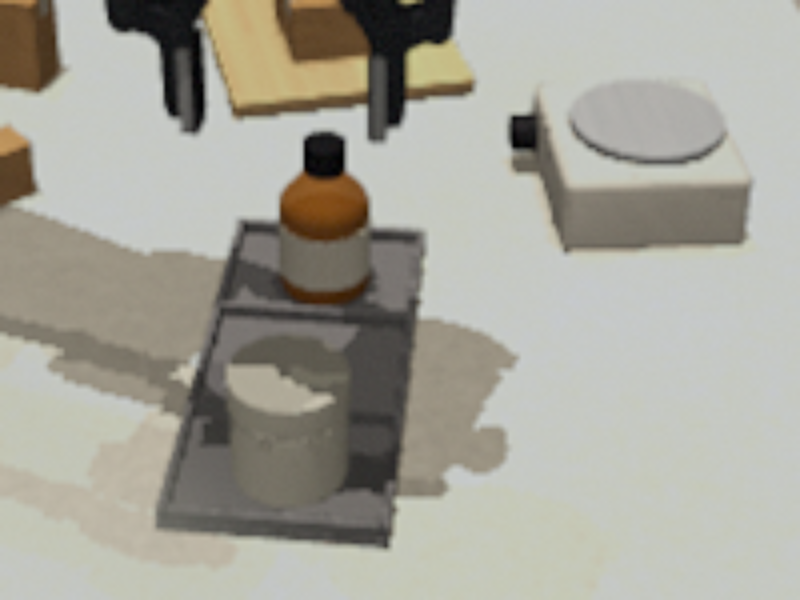

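The jar and bottle are both upright in their bays. The low carton is next.

Emit:
arm_command(linear=[[0,-0.51,-0.57],[0,-0.57,-0.51],[0.1,-0.62,-0.45],[0.1,-0.67,-0.38],[0.1,-0.7,-0.3],[0.1,-0.73,-0.22],[0.1,-0.75,-0.14],[0,0,0]], angular=[[0.81,0,0],[0.81,0,0],[0.81,0,0],[0.81,0,0],[0.81,0,0],[0.81,0,0],[0.81,0,0],[0,0,0]], claw=[85,85,85,85,85,85,85,85])

```text
time: 15.2
eef_pos: [0.4425, -0.0105, 0.1349]
tcp_rot: [-0.559, 1.562, -3.101]
wrist_force: [0.3, 0.1, -0.2]
gripper_width: 0.993
```

```bash
python3 -c "
from h import *
plan(.4315,.0085,.08,-54,4)"
```

```text
t 15.2 p [ 0.4425 -0.0105  0.1349] jaw -55.7 tilt 0.51 q6 0.85 w 84.8 F [ 0.3  0.1 -0.2] rows 4
[[0.28, -0.11, -0.01], [0.28, -0.11, -0.01], [0.27, -0.11, -0.01], [0.27, -0.11, -0.01]]
[[-0.05, 0.01, 0.01], [-0.05, 0.01, 0.01], [-0.05, 0.01, 0.01], [-0.05, 0.01, 0.01]]
```

Emit:
arm_command(linear=[[0.28,-0.11,0],[0.28,-0.11,0],[0.27,-0.11,0],[0.27,-0.11,0],[0,0,0]], angular=[[-0.05,0.01,0.01],[-0.05,0.01,0.01],[-0.05,0,0],[-0.05,0,0],[0,0,0]], claw=[85,85,85,85,85])

```text
time: 15.82
eef_pos: [0.4286, 0.0065, 0.0745]
tcp_rot: [-0.42, 1.563, -2.933]
wrist_force: [-0.1, 0.2, 0.2]
gripper_width: 0.993
```

```bash
python3 -c "
from h import *
plan(.4315,.0085,.03,-54,3)
a=robot.capture('side')[:,:,::-1];cv2.imwrite('pics/l1.png',cv2.resize(a[170:290,150:310],None,fx=4,fy=4))"
```

```text
t 15.825 p [0.4286 0.0065 0.0745] jaw -54.0 tilt 0.44 q6 0.86 w 84.8 F [-0.1  0.2  0.2] rows 3
[[0.3, 0.0, -0.03], [0.3, 0.0, -0.02], [0.3, 0.0, -0.02]]
[[0.0, 0.02, 0.01], [0.0, 0.02, 0.01], [0.0, 0.02, 0.01]]
```

View pics/l1.png

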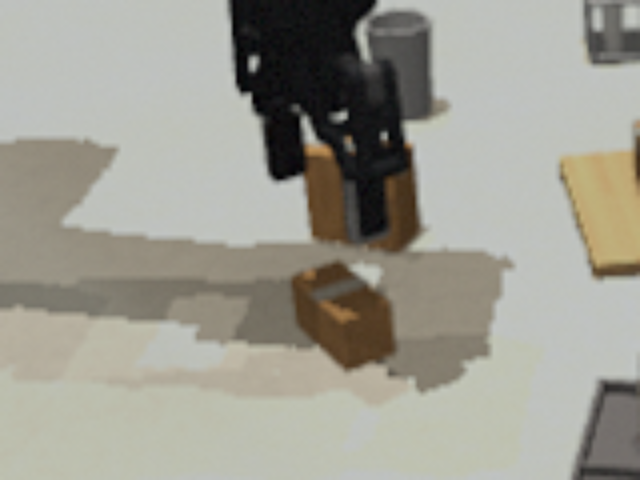

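Emit:
arm_command(linear=[[0.25,0,-0.03],[0.25,0,-0.02],[0.25,0,-0.02],[0,0,0]], angular=[[0,0.02,0.01],[0,0.02,0.01],[0,0.01,0],[0,0,0]], claw=[85,85,85,85])

```text
time: 16.38
eef_pos: [0.4341, 0.0081, 0.0359]
tcp_rot: [2.476, 1.566, -0.037]
wrist_force: [1.0, -0.8, 0.3]
gripper_width: 0.992
```

```bash
python3 -c "
from h import *
plan(.4315,.0085,.006,-54,2)
a=robot.capture('side')[:,:,::-1];cv2.imwrite('pics/l2.png',cv2.resize(a[170:290,150:310],None,fx=4,fy=4))"
```

```text
t 16.375 p [0.4341 0.0081 0.0359] jaw -54.0 tilt 0.28 q6 0.86 w 84.7 F [ 1.  -0.8  0.3] rows 2
[[0.3, -0.02, 0.02], [0.3, -0.02, 0.02]]
[[0.0, -0.01, -0.01], [0.0, -0.01, -0.01]]
```

View pics/l2.png

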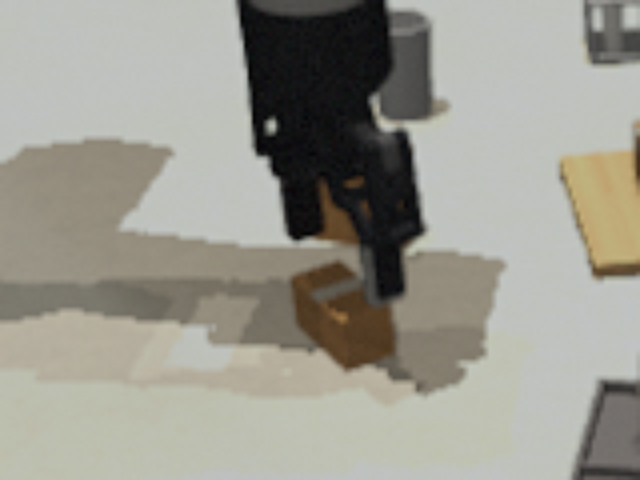

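```bash
python3 -c "
from h import *
s,p,M=st();f=lambda q:((q-np.array([150,170]))*4).round()
for d in(.0425,-.0425):print('tip',f(proj('side',p+d*M[:,1]+[0,0,.013])))
c=np.array([.4315,.0085,.034]);L=np.array([np.cos(np.radians(-54)),np.sin(np.radians(-54)),0]);W=np.array([-L[1],L[0],0])
for a in(1,-1):
  for b in(1,-1): print(a,b,f(proj('side',c+a*.031*L+b*.016*W)))
"
```

```text
tip [379. 294.]
tip [304. 235.]
1 1 [391. 301.]
1 -1 [339. 320.]
-1 1 [336. 257.]
-1 -1 [286. 274.]
```

Emit:
arm_command(linear=[[0.2,-0.01,0.02],[0.2,-0.01,0.01],[0.17,0,0],[0,0,0]], angular=[[0,-0.02,-0.02],[0,0,0],[0,0,0],[0,0,0]], claw=[85,85,85,85])

```text
time: 16.92
eef_pos: [0.4333, 0.0079, 0.0063]
tcp_rot: [2.607, 1.568, 0.094]
wrist_force: [-0.2, 0.6, 1.4]
gripper_width: 0.994
```

```bash
python3 -c "
from h import *
plan(.4325,.0075,.006,-54,1)
a=robot.capture('side')[:,:,::-1];cv2.imwrite('pics/l3.png',cv2.resize(a[170:290,150:310],None,fx=4,fy=4))"
```

```text
t 16.925 p [0.4333 0.0079 0.0063] jaw -54.0 tilt 0.15 q6 0.86 w 84.9 F [-0.2  0.6  1.4] rows 1
[[0.01, -0.0, 0.02]]
[[0.0, -0.02, -0.01]]
```

View pics/l3.png

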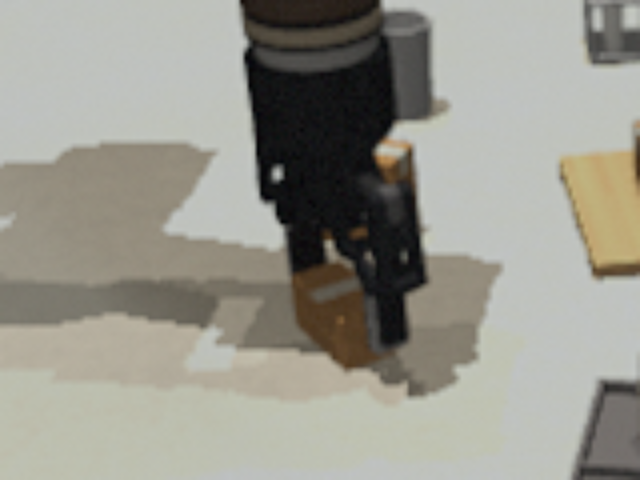

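Straddled at the low carton. I'll close and lift.

Emit:
arm_command(linear=[[0,0,0],[0,0,0],[0,0,0],[0,0,0],[-0.3,0,0],[-0.5,0,0],[-0.5,0,0],[0,0,0]], angular=[[0,0,0],[0,0,0],[0,0,0],[0,0,0],[0,0,0],[0,0,0],[0,0,0],[0,0,0]], claw=[50,50,50,50,50,50,50,50])

```text
time: 17.98
eef_pos: [0.4346, 0.0078, 0.0764]
tcp_rot: [2.509, 1.564, -0.004]
wrist_force: [0.8, -0.5, -0.5]
gripper_width: 0.719
```

```bash
python3 -c "
from h import *
plan(.6132,.1506,.14,-80.8)
a=robot.capture('side')[:,:,::-1];cv2.imwrite('pics/l4.png',cv2.resize(a[140:290,130:330],None,fx=4,fy=4))"
```

```text
t 17.975 p [0.4346 0.0078 0.0764] jaw -54.0 tilt 0.38 q6 0.86 w 61.4 F [ 0.8 -0.5 -0.5] rows 6
[[-0.21, -0.03, -0.76], [-0.21, -0.09, -0.76], [-0.21, -0.15, -0.75], [-0.21, -0.21, -0.73], [-0.21, -0.27, -0.71], [-0.21, -0.32, -0.69]]
[[0.56, -0.01, -0.0], [0.56, -0.01, -0.0], [0.56, -0.01, -0.0], [0.56, -0.01, -0.0], [0.56, -0.01, -0.0], [0.56, -0.01, -0.0]]
```

View pics/l4.png

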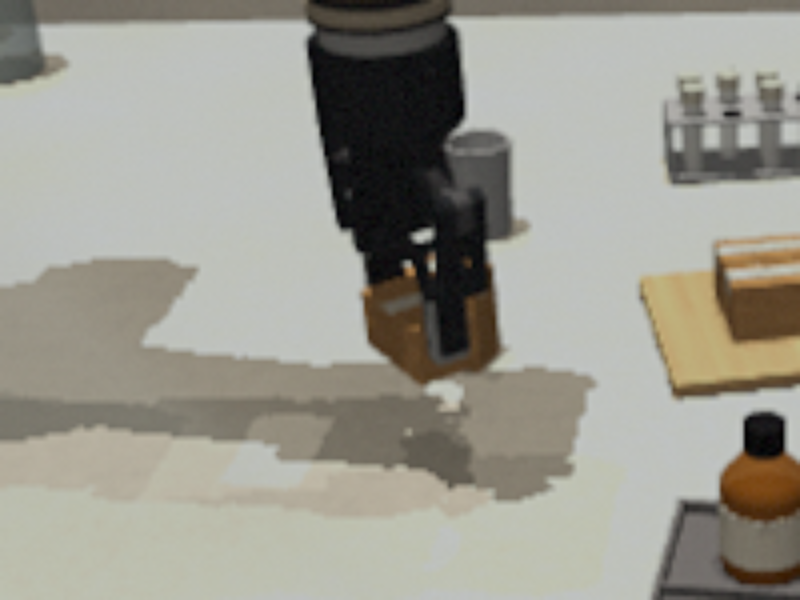

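Emit:
arm_command(linear=[[-0.5,-0.03,-0.4],[-0.5,-0.09,-0.65],[-0.2,-0.15,-0.65],[-0.2,-0.2,-0.65],[0,-0.25,-0.62],[0,-0.28,-0.6],[0,-0.3,-0.6],[0,0,0]], angular=[[0.48,0,0],[0.48,0,0],[0.48,0,0],[0.48,0,0],[0.48,0,0],[0.48,0,0],[0.48,0,0],[0,0,0]], claw=[50,50,50,50,50,50,50,50])

```text
time: 19.02
eef_pos: [0.5972, 0.1551, 0.1358]
tcp_rot: [-0.052, 1.557, -3.051]
wrist_force: [-0.2, -0.3, 0.1]
gripper_width: 0.72
```

```bash
python3 -c "
from h import *
plan(.6132,.1506,.09,-80.8,4)"
```

```text
t 19.025 p [0.5972 0.1551 0.1358] jaw -81.8 tilt 0.81 q6 1.61 w 61.5 F [-0.2 -0.3  0.1] rows 4
[[0.23, 0.03, -0.08], [0.23, 0.03, -0.08], [0.23, 0.03, -0.08], [0.23, 0.03, -0.08]]
[[-0.03, 0.03, 0.0], [-0.03, 0.03, 0.0], [-0.03, 0.03, 0.0], [-0.03, 0.03, 0.0]]
```

Emit:
arm_command(linear=[[0.2,0.03,-0.08],[0.2,0.03,-0.08],[0.2,0.03,-0.08],[0.2,0.03,-0.08],[0,0,0]], angular=[[-0.04,0.04,0],[-0.04,0.04,0],[-0.03,0.02,0],[-0.03,0.02,0],[0,0,0]], claw=[50,50,50,50,50])

```text
time: 19.65
eef_pos: [0.6098, 0.1486, 0.0889]
tcp_rot: [-0.013, 1.565, -2.992]
wrist_force: [-0.3, 0.2, -0.7]
gripper_width: 0.717
```

```bash
python3 -c "
from h import *
plan(.6132,.1506,.06,-80.8,2)
a=robot.capture('side')[:,:,::-1];cv2.imwrite('pics/l5.png',cv2.resize(a[140:260,250:410],None,fx=5,fy=5,interpolation=2))"
```

```text
t 19.65 p [0.6098 0.1486 0.0889] jaw -80.7 tilt 0.31 q6 1.58 w 61.2 F [-0.3  0.2 -0.7] rows 2
[[0.29, -0.01, -0.04], [0.29, -0.01, -0.04]]
[[0.01, 0.02, 0.0], [0.01, 0.02, 0.0]]
```

View pics/l5.png

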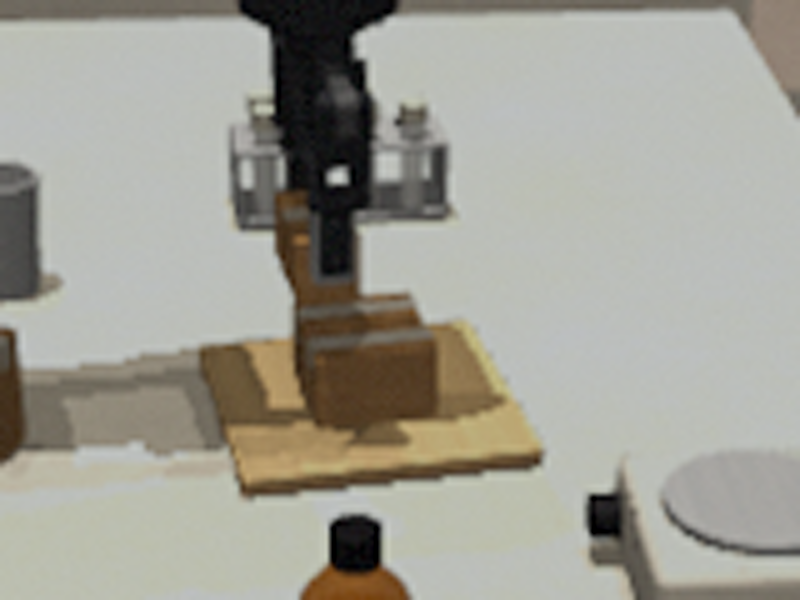

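Emit:
arm_command(linear=[[0.2,-0.01,-0.04],[0.2,-0.01,-0.04],[0.16,0,0],[0,0,0]], angular=[[0,0.04,0],[0,0,0],[0,0,0],[0,0,0]], claw=[50,50,50,50])

```text
time: 20.2
eef_pos: [0.6146, 0.1508, 0.0603]
tcp_rot: [-3.076, 1.568, 0.229]
wrist_force: [-0.0, -0.9, -0.7]
gripper_width: 0.717
```

```bash
python3 -c "
from h import *
plan(.6132,.1506,.0595,-80.8,1)"
```

```text
t 20.2 p [0.6146 0.1508 0.0603] jaw -80.6 tilt 0.16 q6 1.58 w 61.3 F [-0.  -0.9 -0.7] rows 1
[[0.02, -0.0, 0.03]]
[[0.02, -0.02, 0.0]]
```

Emit:
arm_command(linear=[[0.02,0,0.03],[0.02,0,0],[0,0,0],[0,0,0],[0,0,0],[-0.2,0,0],[-0.4,0,0],[-0.5,0,0]], angular=[[0,0,0],[0,0,0],[0,0,0],[0,0,0],[0,0,0],[0,0,0],[0,0,0],[0,0,0]], claw=[50,50,78,78,78,78,78,78])

```text
time: 21.2
eef_pos: [0.6122, 0.1505, 0.1158]
tcp_rot: [-2.935, 1.57, 0.37]
wrist_force: [-0.8, 0.1, -0.1]
gripper_width: 0.912
```

```bash
python3 -c "
from h import *
plan(.4285,.131,.16,-21)
a=robot.capture('side')[:,:,::-1];cv2.imwrite('pics/l6.png',cv2.resize(a[140:260,250:410],None,fx=5,fy=5,interpolation=2))"
```

```text
t 21.2 p [0.6122 0.1505 0.1158] jaw -80.6 tilt 0.04 q6 1.58 w 77.9 F [-0.8  0.1 -0.1] rows 8
[[-0.11, -0.03, 0.46], [-0.11, -0.09, 0.45], [-0.11, -0.14, 0.44], [-0.11, -0.2, 0.42], [-0.11, -0.25, 0.39], [-0.11, -0.3, 0.35], [-0.11, -0.34, 0.31], [-0.11, -0.38, 0.26]]
[[-0.93, -0.0, -0.0], [-0.93, -0.0, -0.0], [-0.93, -0.0, -0.0], [-0.93, -0.0, -0.0], [-0.93, -0.0, -0.0], [-0.93, -0.0, -0.0], [-0.93, -0.0, -0.0], [-0.93, -0.0, -0.0]]
```

View pics/l6.png

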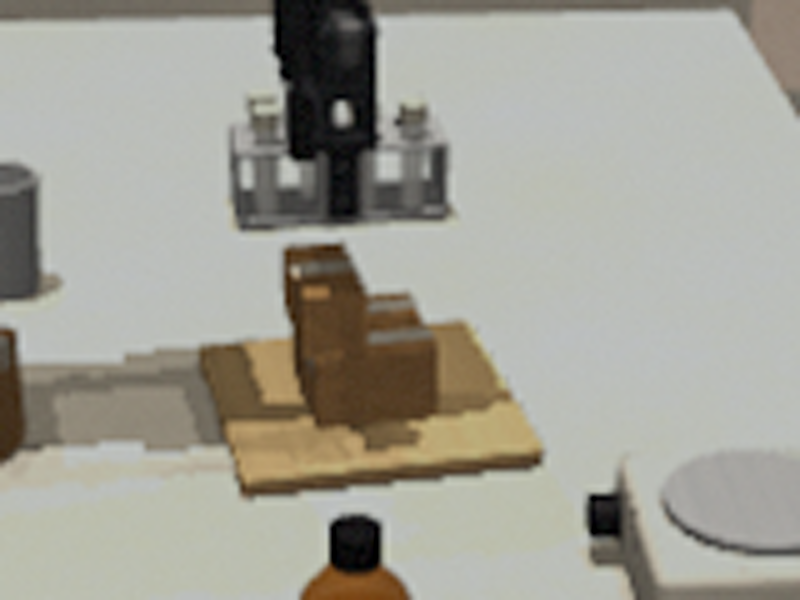

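The low carton is on the near half, upright and nearly flush with the near edge of the first layer. The tall carton is next.

Emit:
arm_command(linear=[[-0.5,0,0.3],[-0.3,-0.09,0.45],[0,-0.14,0.45],[0,-0.2,0.45],[0,-0.25,0.42],[0,-0.3,0.38],[0,-0.34,0.34],[0,-0.38,0.3]], angular=[[-0.93,0,0],[-0.93,0,0],[-0.93,0,0],[-0.93,0,0],[-0.93,0,0],[-0.93,0,0],[-0.93,0,0],[-0.93,0,0]], claw=[85,85,85,85,85,85,85,85])

```text
time: 22.25
eef_pos: [0.4368, 0.123, 0.1696]
tcp_rot: [2.087, 1.54, 0.182]
wrist_force: [1.1, 0.2, 0.6]
gripper_width: 0.996
```

```bash
python3 -c "
from h import *
plan(.4285,.131,.10,-21,4)"
```

```text
t 22.25 p [0.4368 0.123  0.1696] jaw -19.2 tilt 1.77 q6 0.51 w 85.0 F [1.1 0.2 0.6] rows 4
[[0.35, -0.06, -0.02], [0.35, -0.06, -0.02], [0.35, -0.06, -0.02], [0.35, -0.06, -0.02]]
[[0.06, -0.03, -0.05], [0.06, -0.03, -0.05], [0.06, -0.03, -0.05], [0.06, -0.03, -0.05]]
```

Emit:
arm_command(linear=[[0.3,-0.06,-0.02],[0.3,-0.06,-0.02],[0.3,-0.06,-0.02],[0.3,-0.06,-0.02],[0,0,0]], angular=[[0.06,-0.04,-0.06],[0.06,-0.04,-0.06],[0.06,-0.03,-0.05],[0.06,-0.03,-0.05],[0,0,0]], claw=[85,85,85,85,85])

```text
time: 22.88
eef_pos: [0.4287, 0.1319, 0.1062]
tcp_rot: [-0.781, 1.566, -2.726]
wrist_force: [-0.0, -0.1, 0.6]
gripper_width: 0.998
```

```bash
python3 -c "
from h import *
plan(.4285,.131,.06,-21,3)
a=robot.capture('side')[:,:,::-1];cv2.imwrite('pics/k1.png',cv2.resize(a[140:260,170:330],None,fx=5,fy=5,interpolation=2))"
```

```text
t 22.875 p [0.4287 0.1319 0.1062] jaw -21.4 tilt 0.3 q6 0.58 w 85.2 F [-0.  -0.1  0.6] rows 3
[[0.31, 0.0, 0.01], [0.31, 0.0, 0.01], [0.31, 0.0, 0.01]]
[[-0.02, 0.01, 0.01], [-0.02, 0.01, 0.01], [-0.02, 0.01, 0.01]]
```

View pics/k1.png

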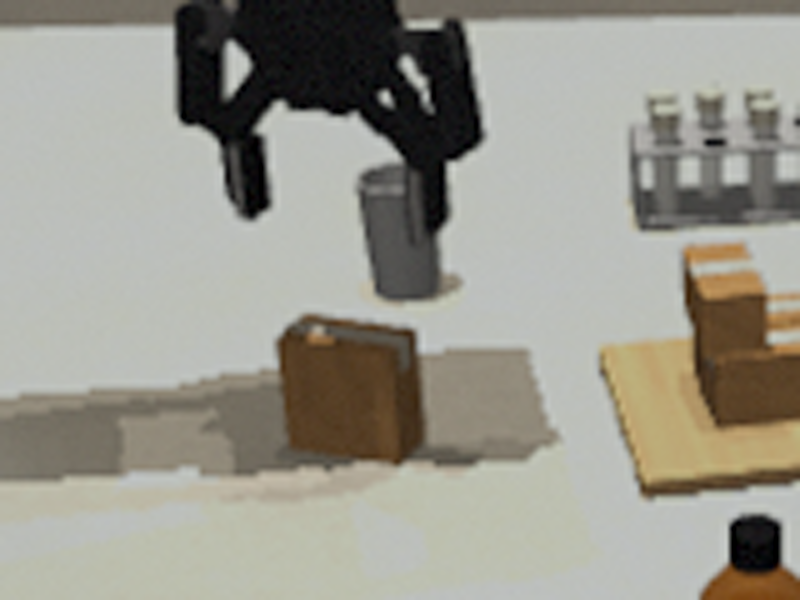

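Emit:
arm_command(linear=[[0.3,0,0.01],[0.3,0,0.01],[0.3,0,0.01],[0,0,0]], angular=[[0,0.02,0.02],[0,0,0],[0,0,0],[0,0,0]], claw=[85,85,85,85])

```text
time: 23.42
eef_pos: [0.431, 0.1309, 0.061]
tcp_rot: [2.036, 1.567, 0.091]
wrist_force: [-0.2, -0.6, -0.0]
gripper_width: 0.998
```

```bash
python3 -c "
from h import *
plan(.4290,.131,.028,-21,3)
a=robot.capture('side')[:,:,::-1];cv2.imwrite('pics/k2.png',cv2.resize(a[140:260,170:330],None,fx=5,fy=5,interpolation=2))"
```

```text
t 23.425 p [0.431  0.1309 0.061 ] jaw -21.4 tilt 0.21 q6 0.57 w 85.3 F [-0.2 -0.6 -0. ] rows 3
[[0.22, -0.01, 0.0], [0.22, -0.01, 0.0], [0.22, -0.01, 0.0]]
[[-0.02, -0.0, -0.01], [-0.02, -0.0, -0.01], [-0.02, -0.0, -0.01]]
```

View pics/k2.png

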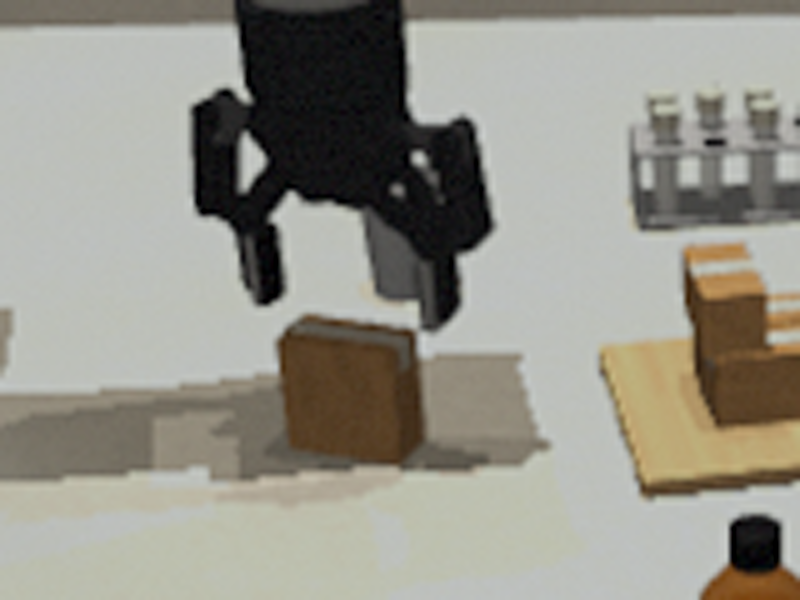

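Emit:
arm_command(linear=[[0.2,-0.01,0],[0.2,-0.01,0],[0.2,0,0],[0,0,0]], angular=[[-0.03,0,-0.02],[0,0,0],[0,0,0],[0,0,0]], claw=[85,85,85,85])

```text
time: 23.98
eef_pos: [0.4319, 0.1317, 0.0304]
tcp_rot: [2.389, 1.566, 0.449]
wrist_force: [-1.1, 0.2, -0.3]
gripper_width: 0.995
```

```bash
python3 -c "
from h import *
plan(.4290,.131,.028,-21,1)
a=robot.capture('side')[:,:,::-1];cv2.imwrite('pics/k3.png',cv2.resize(a[140:260,170:330],None,fx=5,fy=5,interpolation=2))"
```

```text
t 23.975 p [0.4319 0.1317 0.0304] jaw -21.2 tilt 0.28 q6 0.57 w 84.9 F [-1.1  0.2 -0.3] rows 1
[[0.05, -0.05, 0.03]]
[[-0.02, -0.03, -0.02]]
```

View pics/k3.png

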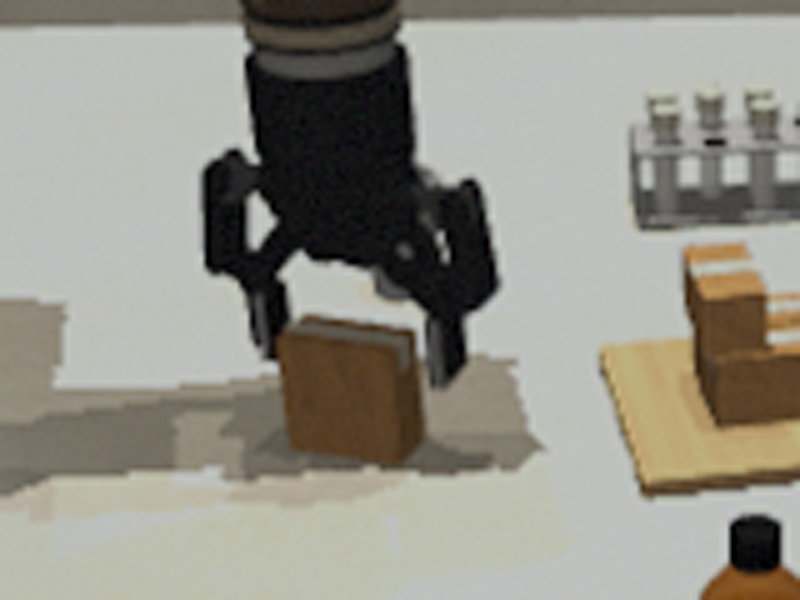

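Straddled cleanly. I'll close and lift.

Emit:
arm_command(linear=[[0.04,-0.05,0],[0,0,0],[0,0,0],[0,0,0],[0,0,0],[-0.3,0,0],[-0.5,0,0],[-0.5,0,0]], angular=[[0,-0.03,-0.02],[0,0,0],[0,0,0],[0,0,0],[0,0,0],[0,0,0],[0,0,0],[0,0,0]], claw=[85,50,50,50,50,50,50,50])

```text
time: 25.02
eef_pos: [0.4285, 0.1325, 0.0958]
tcp_rot: [-0.601, 1.568, -2.542]
wrist_force: [-0.0, 0.5, -0.9]
gripper_width: 0.722
```

Emit:
arm_command(linear=[[-0.5,0,0],[-0.5,0,0],[-0.3,0,0],[0,0,0]], angular=[[0.5,0,0],[0.7,0,0],[0.8,0,0],[0.5,0,0]], claw=[50,50,50,50])

```text
time: 25.52
eef_pos: [0.4309, 0.1331, 0.1695]
tcp_rot: [2.37, 1.563, 0.069]
wrist_force: [-0.2, -0.0, -1.5]
gripper_width: 0.718
```

```bash
python3 -c "
from h import *
plan(.6488,.1564,.16,-80.8)
a=robot.capture('side')[:,:,::-1];cv2.imwrite('pics/k4.png',cv2.resize(a[110:260,160:360],None,fx=4,fy=4,interpolation=2))"
```

```text
t 25.525 p [0.4309 0.1331 0.1695] jaw -41.8 tilt 0.43 q6 0.93 w 61.3 F [-0.2 -0.  -1.5] rows 6
[[0.04, 0.49, -0.54], [0.04, 0.42, -0.59], [0.04, 0.35, -0.64], [0.03, 0.28, -0.67], [0.03, 0.2, -0.7], [0.03, 0.12, -0.72]]
[[0.81, -0.01, -0.0], [0.81, -0.01, -0.0], [0.81, -0.01, -0.0], [0.81, -0.01, -0.0], [0.81, -0.01, -0.0], [0.81, -0.01, -0.0]]
```

View pics/k4.png

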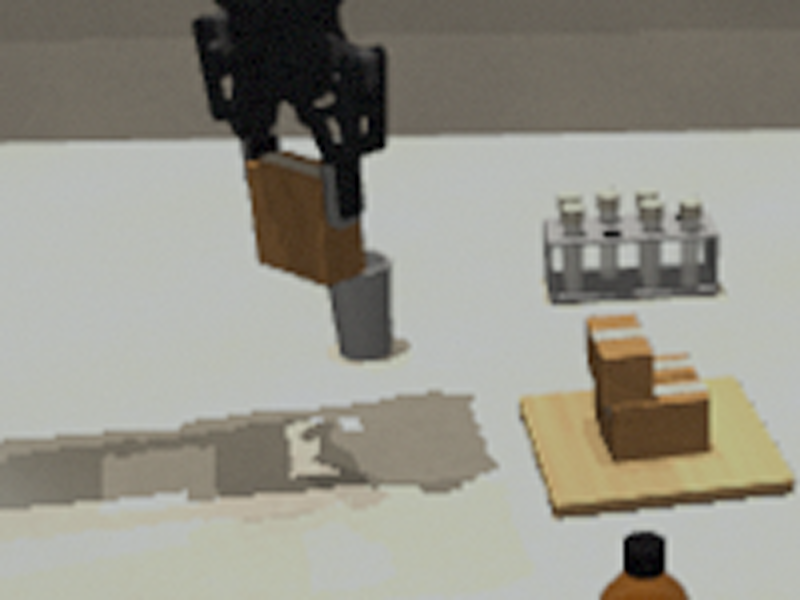

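```bash
python3 -c "
from h import *
a=robot.capture('top')[:,:,::-1];cv2.imwrite('pics/k5.png',cv2.resize(a[185:285,190:310],None,fx=6,fy=6,interpolation=2))"
```

```text
(no output)
```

View pics/k5.png

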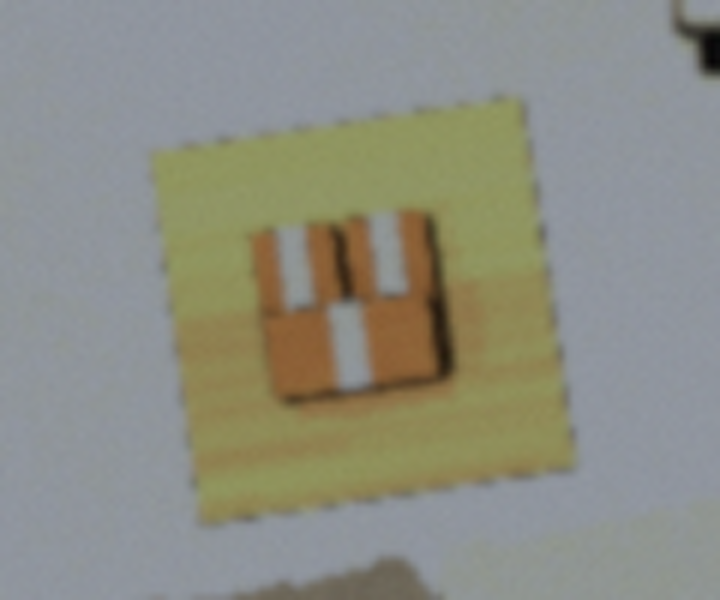

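```bash
python3 -c "
from h import *
f=lambda x,y:(190+(x+.5)/6-.5,185+(y+.5)/6-.5)
def c(pts,z): return np.mean([ray('top',f(*p),z) for p in pts],0)
l=c([(265,314),(434,297),(442,376),(280,401)],.086); b=c([(202,524),(576,468),(522,97),(152,152)],.012)
th=np.radians(9.2);Rm=np.array([[np.cos(th),np.sin(th)],[-np.sin(th),np.cos(th)]])
print(l,b,Rm@(l-b)[:2])
far=np.mean([ray('top',f(*p),.052) for p in [(252,233),(432,212)]],0);print('far edge',Rm@(far-b)[:2])
fe=np.mean([ray('top',f(*p),.086) for p in [(265,314),(434,297)]],0);print('low far edge',Rm@(fe-b)[:2])
"
```

```text
[0.61011863 0.14794096 0.086     ] [0.63029011 0.15547011 0.012     ] [-0.02111577 -0.00420725]
far edge [ 0.03029933 -0.0012806 ]
low far edge [-0.00544842 -0.00413361]
```

Low carton in the pallet frame: x≈-21 mm, y≈-4 mm, which is within tolerance. I'll place the tall one now.

Emit:
arm_command(linear=[[0,0.42,-0.46],[0,0.36,-0.51],[0,0.3,-0.55],[0,0.24,-0.58],[0,0.17,-0.6],[0,0.1,-0.62],[0,0.05,-0.62],[0,0,0]], angular=[[0.7,0,0],[0.7,0,0],[0.7,0,0],[0.7,0,0],[0.7,0,0],[0.7,0,0],[0.7,0,0],[0,0,0]], claw=[50,50,50,50,50,50,50,50])

```text
time: 26.62
eef_pos: [0.6489, 0.1659, 0.1682]
tcp_rot: [0.822, 1.569, -2.171]
wrist_force: [-0.6, -0.5, -0.1]
gripper_width: 0.717
```

```bash
python3 -c "
from h import *
plan(.6485,.1575,.125,-80.8,4)"
```

```text
t 26.625 p [0.6489 0.1659 0.1682] jaw -81.5 tilt 0.08 q6 1.61 w 61.2 F [-0.6 -0.5 -0.1] rows 4
[[0.22, 0.04, 0.01], [0.22, 0.04, 0.01], [0.22, 0.04, 0.01], [0.22, 0.04, 0.01]]
[[-0.02, 0.0, -0.0], [-0.02, 0.0, -0.0], [-0.02, 0.0, -0.0], [-0.02, 0.0, -0.0]]
```

Emit:
arm_command(linear=[[0.2,0.04,0.01],[0.2,0.04,0],[0.2,0.04,0],[0.2,0.04,0],[0,0,0]], angular=[[-0.02,0,0],[-0.02,0,0],[-0.02,0,0],[-0.02,0,0],[0,0,0]], claw=[50,50,50,50,50])

```text
time: 27.25
eef_pos: [0.6447, 0.1564, 0.1233]
tcp_rot: [0.137, 1.562, -2.841]
wrist_force: [-0.9, -0.5, -0.1]
gripper_width: 0.72
```

```bash
python3 -c "
from h import *
plan(.6485,.1575,.115,-80.8,1)
a=robot.capture('side')[:,:,::-1];cv2.imwrite('pics/k6.png',cv2.resize(a[140:260,250:410],None,fx=5,fy=5,interpolation=2))"
```

```text
t 27.25 p [0.6447 0.1564 0.1233] jaw -80.6 tilt 0.48 q6 1.58 w 61.5 F [-0.9 -0.5 -0.1] rows 1
[[0.17, -0.01, -0.08]]
[[0.02, 0.06, -0.01]]
```

View pics/k6.png

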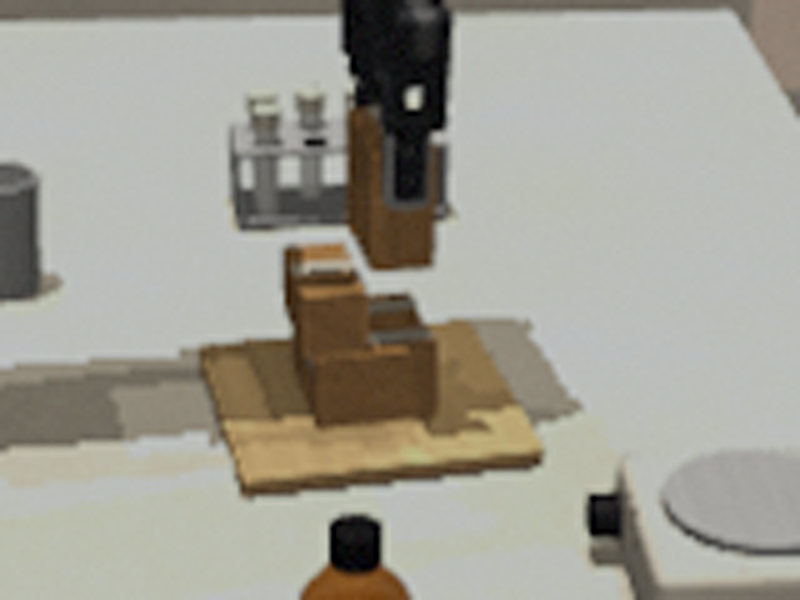

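Emit:
arm_command(linear=[[0,0,-0.1],[0.15,0,0],[0.15,0,0],[0.15,0,0],[0,0,0]], angular=[[0,0.06,0],[0,0,0],[0,0,0],[0,0,0],[0,0,0]], claw=[50,50,50,50,50])

```text
time: 27.92
eef_pos: [0.6515, 0.1578, 0.101]
tcp_rot: [2.89, 1.567, -0.087]
wrist_force: [-0.7, -0.0, -1.3]
gripper_width: 0.719
```

```bash
python3 -c "
from h import *
plan(.6495,.1575,.083,-80.8,1)
a=robot.capture('side')[:,:,::-1];cv2.imwrite('pics/k7.png',cv2.resize(a[140:260,250:410],None,fx=5,fy=5,interpolation=2))"
```

```text
t 27.925 p [0.6515 0.1578 0.101 ] jaw -80.6 tilt 0.24 q6 1.58 w 61.4 F [-0.7 -0.  -1.3] rows 1
[[0.36, -0.0, 0.04]]
[[0.03, -0.03, -0.01]]
```

View pics/k7.png

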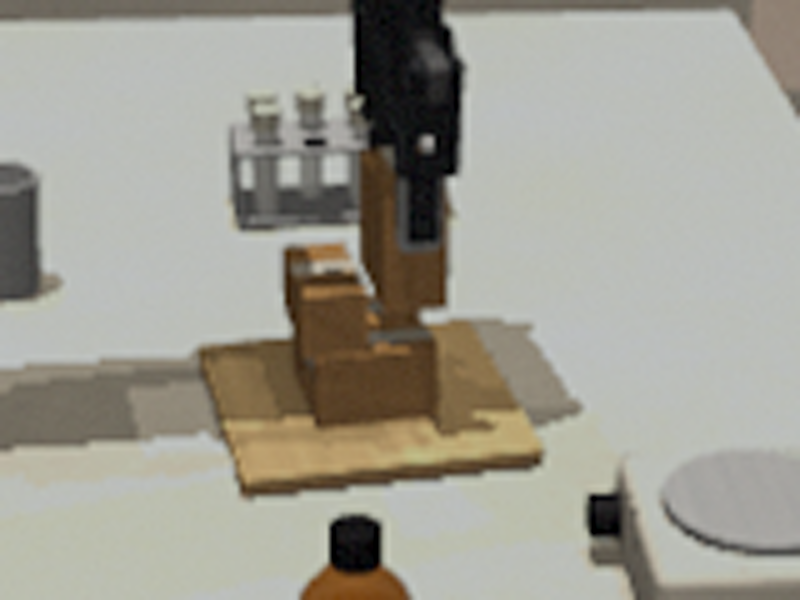

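Emit:
arm_command(linear=[[0.15,0,0.03],[0.12,0,0],[0.1,0,0],[0,0,0]], angular=[[0,-0.03,0],[0,0,0],[0,0,0],[0,0,0]], claw=[50,50,50,50])

```text
time: 28.48
eef_pos: [0.6504, 0.1576, 0.0817]
tcp_rot: [2.135, 1.57, -0.843]
wrist_force: [-0.0, -0.6, -0.9]
gripper_width: 0.717
```

```bash
python3 -c "
from h import *
plan(.6485,.1575,.080,-80.8,1)
a=robot.capture('side')[:,:,::-1];cv2.imwrite('pics/k8.png',cv2.resize(a[140:260,250:410],None,fx=5,fy=5,interpolation=2))"
```

```text
t 28.475 p [0.6504 0.1576 0.0817] jaw -80.6 tilt 0.07 q6 1.58 w 61.2 F [-0.  -0.6 -0.9] rows 1
[[0.03, -0.0, 0.04]]
[[0.03, -0.0, -0.01]]
```

View pics/k8.png

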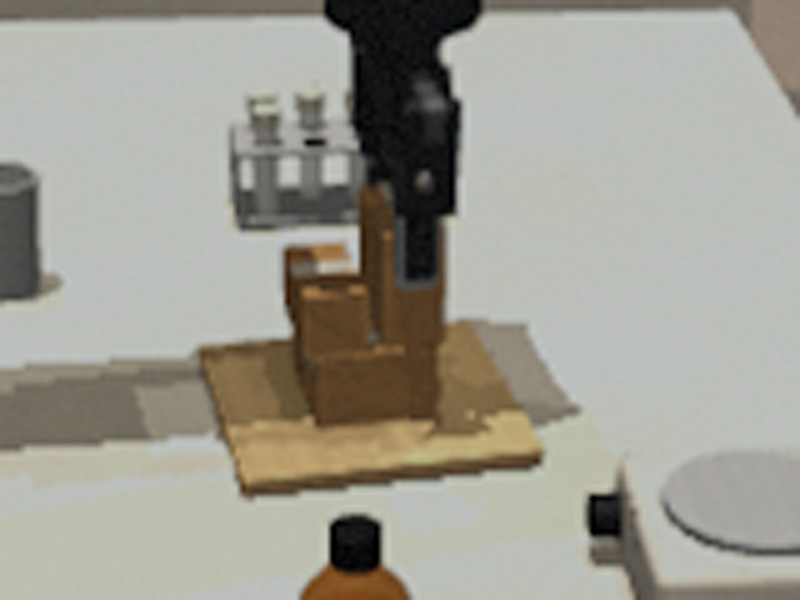

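Emit:
arm_command(linear=[[0.02,0,0.03],[0.02,0,0],[0,0,0],[0,0,0],[0,0,0],[-0.2,0,0],[-0.4,0,0],[-0.5,0,0]], angular=[[0,0,0],[0,0,0],[0,0,0],[0,0,0],[0,0,0],[0,0,0],[0,0,0],[0,0,0]], claw=[50,50,76,76,76,76,76,76])

```text
time: 29.52
eef_pos: [0.6484, 0.1574, 0.1374]
tcp_rot: [0.815, 1.569, -2.162]
wrist_force: [-0.2, 0.6, 0.0]
gripper_width: 0.889
```

Emit:
arm_command(linear=[[-0.5,0,0],[-0.5,0,0],[-0.3,0,0.3],[0,0,0.4],[0,0,0.4]], angular=[[0,0,0],[0,0,0],[-0.5,0,0],[-0.8,0,0],[-0.8,0,0]], claw=[76,76,85,85,85])

```text
time: 30.15
eef_pos: [0.6002, 0.1444, 0.2179]
tcp_rot: [2.793, 1.553, 0.119]
wrist_force: [0.0, -0.5, 0.3]
gripper_width: 0.997
```

```bash
python3 -c "
from h import *
plan(.434,.3135,.16,-8.8)
plan(.434,.3135,.16,-40)
a=robot.capture('side')[:,:,::-1];cv2.imwrite('pics/k9.png',cv2.resize(a[140:260,230:390],None,fx=5,fy=5,interpolation=2))"
```

```text
t 30.15 p [0.6002 0.1444 0.2179] jaw -63.2 tilt 1.04 q6 1.27 w 85.1 F [ 0.  -0.5  0.3] rows 8
[[0.14, -0.57, 0.18], [0.14, -0.58, 0.11], [0.14, -0.59, 0.04], [0.14, -0.59, -0.03], [0.14, -0.59, -0.1], [0.14, -0.57, -0.17], [0.14, -0.55, -0.23], [0.14, -0.51, -0.3]]
[[-0.85, -0.01, -0.01], [-0.85, -0.01, -0.01], [-0.85, -0.01, -0.01], [-0.85, -0.01, -0.01], [-0.85, -0.01, -0.01], [-0.85, -0.01, -0.01], [-0.85, -0.01, -0.01], [-0.85, -0.01, -0.01]]
t 30.15 p [0.6002 0.1444 0.2179] jaw -63.2 tilt 1.04 q6 1.27 w 85.1 F [ 0.  -0.5  0.3] rows 6
[[0.18, -0.75, 0.24], [0.19, -0.77, 0.19], [0.19, -0.78, 0.14], [0.19, -0.79, 0.09], [0.19, -0.79, 0.03], [0.19, -0.79, -0.02]]
[[-0.48, -0.02, -0.01], [-0.48, -0.02, -0.01], [-0.48, -0.02, -0.01], [-0.48, -0.02, -0.01], [-0.48, -0.02, -0.01], [-0.48, -0.02, -0.01]]
```

View pics/k9.png

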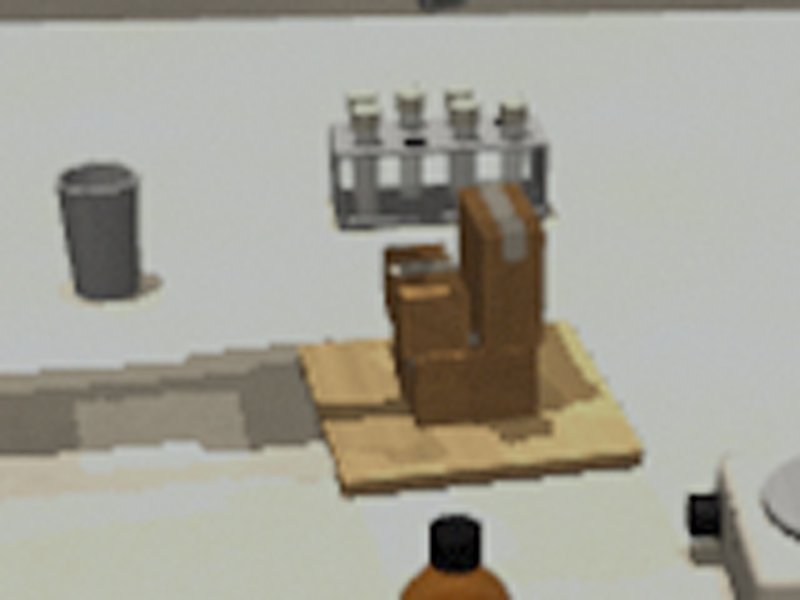

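Both cartons are stacked upright. The beaker is next.

Emit:
arm_command(linear=[[0,-0.57,0.18],[0,-0.58,0.11],[0.1,-0.59,0.04],[0.2,-0.59,-0.03],[0.2,-0.59,-0.1],[0.2,-0.57,-0.17],[0.2,-0.55,-0.23],[0.2,-0.51,-0.3]], angular=[[-0.85,-0.02,-0.01],[-0.85,-0.02,-0.01],[-0.85,-0.02,-0.01],[-0.85,-0.01,-0.01],[-0.85,0,0],[-0.85,0,0],[-0.85,0,0],[-0.85,0,0]], claw=[85,85,85,85,85,85,85,85])

```text
time: 31.2
eef_pos: [0.4353, 0.3187, 0.1741]
tcp_rot: [2.007, 1.543, 0.3]
wrist_force: [0.5, 0.1, -0.6]
gripper_width: 0.996
```

```bash
python3 -c "
from h import *
plan(.434,.3135,.11,-8.8,4)
a=robot.capture('top')[:,:,::-1];cv2.imwrite('pics/k10.png',cv2.resize(a[185:285,190:310],None,fx=6,fy=6,interpolation=2))"
```

```text
t 31.2 p [0.4353 0.3187 0.1741] jaw -7.8 tilt 1.59 q6 0.7 w 85.0 F [ 0.5  0.1 -0.6] rows 4
[[0.32, -0.01, 0.03], [0.32, -0.01, 0.03], [0.32, -0.01, 0.03], [0.32, -0.0, 0.03]]
[[0.03, -0.02, -0.04], [0.03, -0.02, -0.04], [0.03, -0.02, -0.04], [0.03, -0.02, -0.04]]
```

View pics/k10.png

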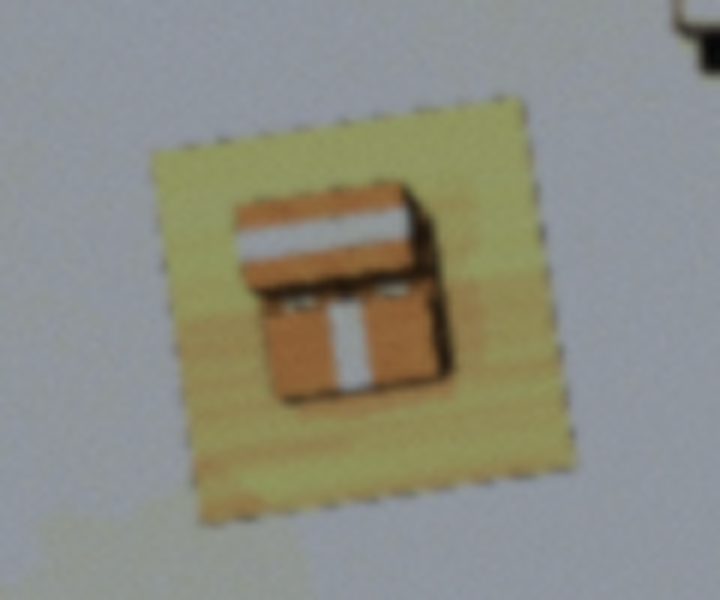

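```bash
python3 -c "
from h import *
f=lambda x,y:(190+(x+.5)/6-.5,185+(y+.5)/6-.5)
def c(pts,z): return np.mean([ray('top',f(*p),z) for p in pts],0)
l=c([(236,205),(402,183),(413,269),(246,290)],.114); b=c([(202,524),(576,468),(522,97),(152,152)],.012)
th=np.radians(9.2);Rm=np.array([[np.cos(th),np.sin(th)],[-np.sin(th),np.cos(th)]])
print(l,b,Rm@(l-b)[:2])
"
```

```text
[0.64822294 0.15652376 0.114     ] [0.63029011 0.15547011 0.012     ] [ 0.0178706  -0.00182703]
```

Emit:
arm_command(linear=[[0.25,0,0.03],[0.3,0,0.03],[0.3,0,0.03],[0.3,0,0.03],[0,0,0]], angular=[[0.03,-0.04,-0.06],[0.03,-0.04,-0.06],[0.03,-0.02,-0.03],[0.03,0,0],[0,0,0]], claw=[85,85,85,85,85])

```text
time: 31.88
eef_pos: [0.4339, 0.3133, 0.1124]
tcp_rot: [0.115, 1.568, -1.612]
wrist_force: [0.2, -0.5, -0.2]
gripper_width: 0.996
```

```bash
python3 -c "
from h import *
plan(.434,.3135,.07,-8.8,4)
a=robot.capture('side')[:,:,::-1];cv2.imwrite('pics/m1.png',cv2.resize(a[90:210,170:330],None,fx=5,fy=5,interpolation=2))"
```

```text
t 31.875 p [0.4339 0.3133 0.1124] jaw -8.9 tilt 0.15 q6 0.7 w 85.1 F [ 0.2 -0.5 -0.2] rows 4
[[0.21, 0.0, -0.0], [0.21, 0.0, -0.0], [0.21, 0.0, -0.0], [0.21, 0.0, -0.0]]
[[-0.0, 0.0, -0.0], [-0.0, 0.0, -0.0], [-0.0, 0.0, -0.0], [-0.0, 0.0, -0.0]]
```

View pics/m1.png

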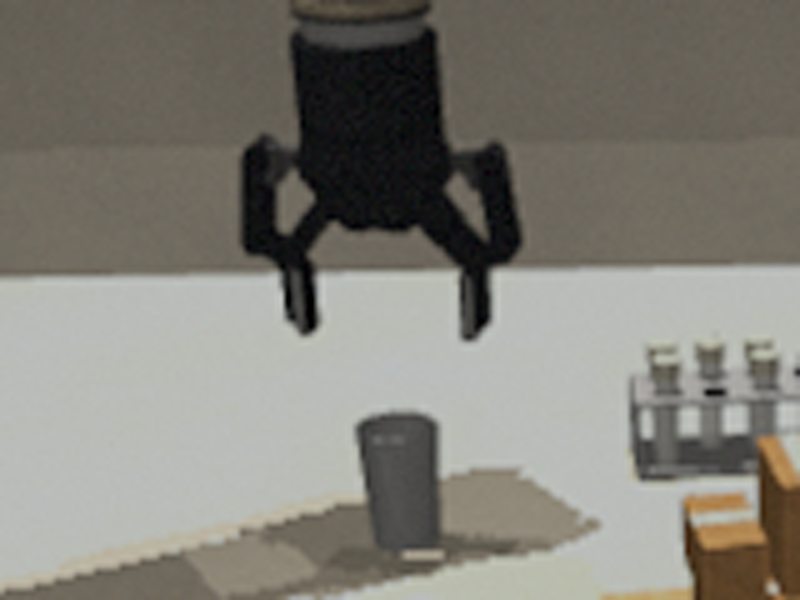

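The tall carton is at x=+17.9 mm, y=-1.8 mm. I'll descend on the beaker.

Emit:
arm_command(linear=[[0.25,0,0],[0.3,0,0],[0.3,0,0],[0.3,0,0],[0.3,0,0],[0.2,0,0],[0,0,0]], angular=[[0,0,0],[0,0,0],[0,0,0],[0,0,0],[0,0,0],[0,0,0],[0,0,0]], claw=[85,85,85,85,85,85,85])

```text
time: 32.8
eef_pos: [0.4349, 0.3137, 0.025]
tcp_rot: [0.927, 1.569, -0.8]
wrist_force: [0.5, 0.1, -0.2]
gripper_width: 0.996
```

```bash
python3 -c "
from h import *
plan(.435,.3130,.022,-8.8,1)
a=robot.capture('side')[:,:,::-1];cv2.imwrite('pics/m2.png',cv2.resize(a[110:230,170:330],None,fx=5,fy=5,interpolation=2))"
```

```text
t 32.8 p [0.4349 0.3137 0.025 ] jaw -8.9 tilt 0.13 q6 0.7 w 85.1 F [ 0.5  0.1 -0.2] rows 1
[[0.06, 0.0, 0.01]]
[[-0.02, 0.01, -0.01]]
```

View pics/m2.png

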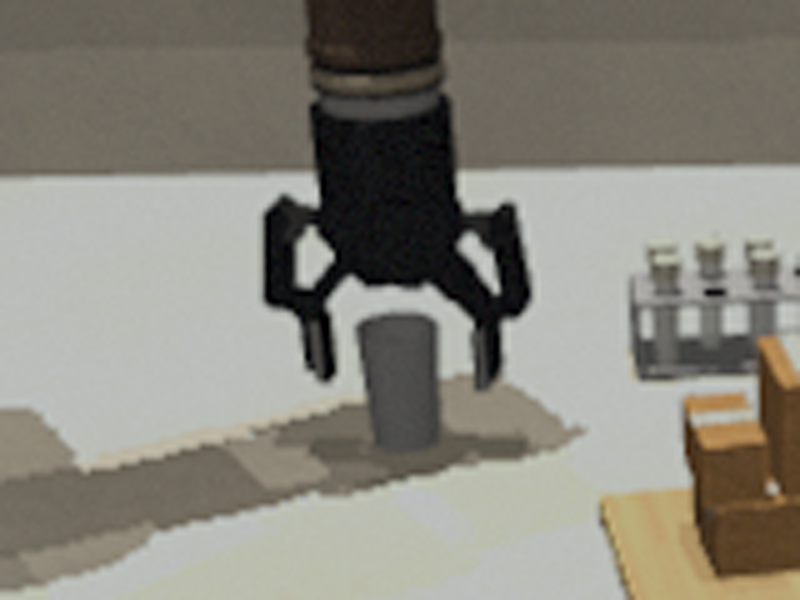

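```bash
python3 -c "
from h import *
print(ray('side',(170+408/5,110+452/5),0), ray('side',(170+398/5,110+325/5),.07))"
```

```text
[0.43823299 0.29676868 0.        ] [0.43651552 0.31444504 0.07      ]
```

Emit:
arm_command(linear=[[0,0,0],[0,0,0],[0,0,0],[0,0,0],[0,0,0],[-0.3,0,0],[-0.5,0,0],[-0.5,0,0]], angular=[[0,0,0],[0,0,0],[0,0,0],[0,0,0],[0,0,0],[0,0,0],[0,0,0],[0,0,0]], claw=[30,30,30,30,30,30,30,30])

```text
time: 33.85
eef_pos: [0.4343, 0.3135, 0.093]
tcp_rot: [0.462, 1.568, -1.264]
wrist_force: [-0.2, 0.5, -1.2]
gripper_width: 0.546
```

Emit:
arm_command(linear=[[-0.5,0,0],[-0.5,0,0],[-0.5,0,0],[-0.5,0,0],[-0.3,0,0],[0,0,0]], angular=[[0,0,0],[0,0,0],[0,0,0],[0,0,0],[0,0,0],[0,0,0]], claw=[30,30,30,30,30,30])

```text
time: 34.6
eef_pos: [0.4357, 0.3146, 0.2195]
tcp_rot: [2.03, 1.561, 0.304]
wrist_force: [0.2, 0.2, -1.2]
gripper_width: 0.539
```

```bash
python3 -c "
from h import *
plan(.606,-.172,.2,-8.8,16)
a=robot.capture('side')[:,:,::-1];cv2.imwrite('pics/m3.png',cv2.resize(a[50:210,170:330],None,fx=4,fy=4,interpolation=2))"
```

```text
t 34.6 p [0.4357 0.3146 0.2195] jaw -8.9 tilt 0.58 q6 0.7 w 46.1 F [ 0.2  0.2 -1.2] rows 16
[[0.02, 0.3, 0.57], [0.02, 0.3, 0.57], [0.02, 0.3, 0.57], [0.02, 0.3, 0.57], [0.02, 0.3, 0.57], [0.02, 0.3, 0.57], [0.02, 0.3, 0.57], [0.02, 0.3, 0.57], [0.02, 0.3, 0.57], [0.02, 0.3, 0.57], [0.02, 0.3, 0.57], [0.02, 0.3, 0.57], [0.02, 0.3, 0.57], [0.02, 0.3, 0.57], [0.02, 0.3, 0.57], [0.02, 0.3, 0.57]]
[[-0.0, -0.0, -0.0], [-0.0, -0.0, -0.0], [-0.0, -0.0, -0.0], [-0.0, -0.0, -0.0], [-0.0, -0.0, -0.0], [-0.0, -0.0, -0.0], [-0.0, -0.0, -0.0], [-0.0, -0.0, -0.0], [-0.0, -0.0, -0.0], [-0.0, -0.0, -0.0], [-0.0, -0.0, -0.0], [-0.0, -0.0, -0.0], [-0.0, -0.0, -0.0], [-0.0, -0.0, -0.0], [-0.0, -0.0, -0.0], [-0.0, -0.0, -0.0]]
```

View pics/m3.png

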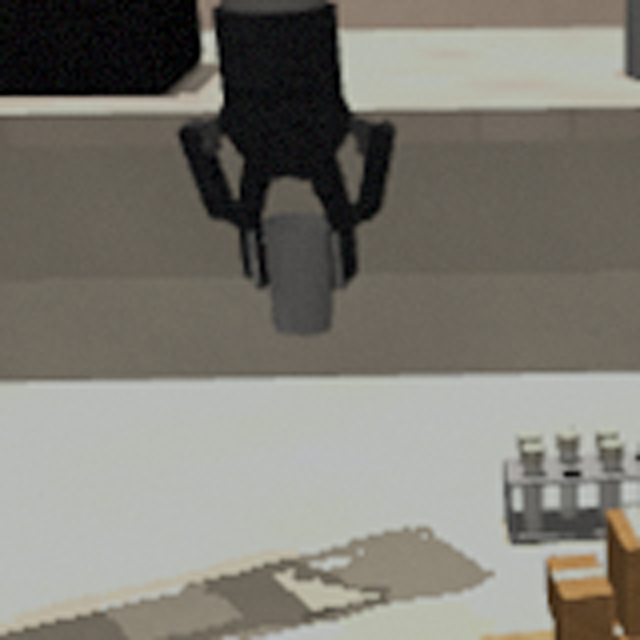

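Emit:
arm_command(linear=[[0,0.3,0.57],[0,0.3,0.57],[0,0.3,0.57],[0,0.3,0.57],[0,0.3,0.57],[0,0.3,0.57],[0,0.3,0.57],[0,0.3,0.57]], angular=[[0,0,0],[0,0,0],[0,0,0],[0,0,0],[0,0,0],[0,0,0],[0,0,0],[0,0,0]], claw=[30,30,30,30,30,30,30,30])

```text
time: 35.65
eef_pos: [0.5122, 0.0632, 0.206]
tcp_rot: [-1.223, 1.557, -2.945]
wrist_force: [-0.5, -0.1, -1.9]
gripper_width: 0.542
```

```bash
python3 -c "
from h import *
plan(.606,-.172,.2,-8.8,8)"
```

```text
t 35.65 p [0.5122 0.0632 0.206 ] jaw -8.6 tilt 0.79 q6 0.19 w 46.3 F [-0.5 -0.1 -1.9] rows 8
[[0.01, 0.32, 0.55], [0.01, 0.32, 0.55], [0.01, 0.32, 0.55], [0.01, 0.32, 0.55], [0.01, 0.32, 0.55], [0.01, 0.32, 0.55], [0.01, 0.32, 0.55], [0.01, 0.32, 0.55]]
[[0.0, 0.0, 0.01], [0.0, 0.0, 0.01], [0.0, 0.0, 0.01], [0.0, 0.0, 0.01], [0.0, 0.0, 0.01], [0.0, 0.0, 0.01], [0.0, 0.0, 0.01], [0.0, 0.0, 0.01]]
```

Emit:
arm_command(linear=[[0,0.32,0.55],[0,0.32,0.55],[0,0.32,0.55],[0,0.32,0.55],[0,0.32,0.55],[0,0.32,0.55],[0,0.32,0.55],[0,0.32,0.55]], angular=[[0,0,0.02],[0,0,0.02],[0,0,0.02],[0,0,0.02],[0,0,0.01],[0,0,0],[0,0,0],[0,0,0]], claw=[30,30,30,30,30,30,30,30])

```text
time: 36.65
eef_pos: [0.5986, -0.1801, 0.1897]
tcp_rot: [-1.467, 1.544, 3.093]
wrist_force: [-0.8, -0.4, 0.2]
gripper_width: 0.542
```

```bash
python3 -c "
from h import *
plan(.606,-.172,.13,-8.8,5)"
```

```text
t 36.65 p [ 0.5986 -0.1801  0.1897] jaw -8.7 tilt 1.51 q6 -0.2 w 46.3 F [-0.8 -0.4  0.2] rows 5
[[0.24, 0.03, -0.04], [0.24, 0.03, -0.04], [0.24, 0.03, -0.04], [0.24, 0.03, -0.04], [0.24, 0.03, -0.04]]
[[0.0, 0.0, 0.04], [0.0, 0.0, 0.04], [0.0, 0.0, 0.04], [0.0, 0.0, 0.04], [0.0, 0.0, 0.04]]
```

Emit:
arm_command(linear=[[0.2,0.03,-0.04],[0.2,0.03,-0.04],[0.24,0.03,-0.04],[0.24,0.03,-0.04],[0.24,0.03,-0.04],[0,0,0]], angular=[[0,0,0.06],[0,0,0.06],[0,0,0.05],[0,0,0.02],[0,0,0],[0,0,0]], claw=[30,30,30,30,30,30])

```text
time: 37.4
eef_pos: [0.6033, -0.1685, 0.1241]
tcp_rot: [-1.578, 1.562, 2.983]
wrist_force: [-0.4, -0.3, -1.2]
gripper_width: 0.542
```

```bash
python3 -c "
from h import *
plan(.606,-.172,.08,-8.8,5)
a=robot.capture('side')[:,:,::-1];cv2.imwrite('pics/m4.png',cv2.resize(a[190:350,230:390],None,fx=4,fy=4,interpolation=2))"
```

```text
t 37.4 p [ 0.6033 -0.1685  0.1241] jaw -8.7 tilt 0.5 q6 -0.19 w 46.3 F [-0.4 -0.3 -1.2] rows 5
[[0.18, 0.01, 0.01], [0.18, 0.01, 0.01], [0.18, 0.01, 0.01], [0.18, 0.01, 0.01], [0.18, 0.01, 0.01]]
[[0.0, -0.0, 0.01], [0.0, -0.0, 0.01], [0.0, -0.0, 0.01], [0.0, -0.0, 0.01], [0.0, -0.0, 0.01]]
```

View pics/m4.png

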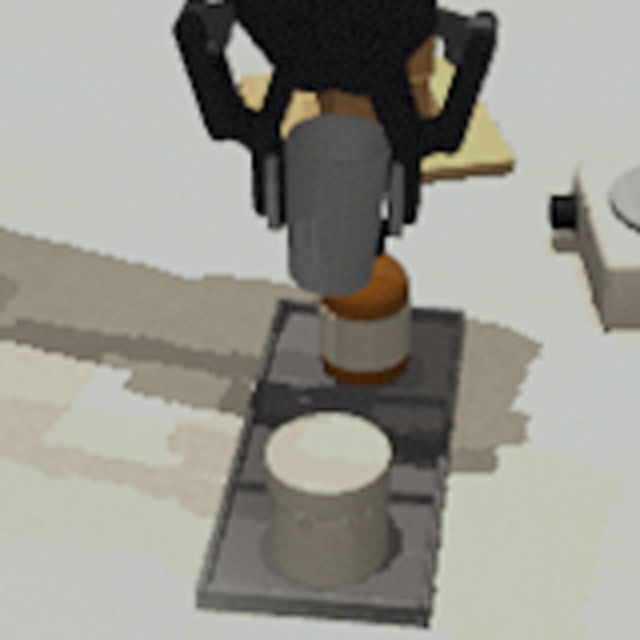

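The beaker is held, leaning about 3°, and the bay below is clear. I'll lower it slowly.

Emit:
arm_command(linear=[[0.2,0.02,0.02],[0.2,0.02,0.02],[0.25,0.01,0.01],[0.25,0,0],[0.25,0,0],[0.25,0,0],[0.2,0,0],[0,0,0]], angular=[[0,0,0.03],[0,0,0.02],[0,0,0],[0,0,0],[0,0,0],[0,0,0],[0,0,0],[0,0,0]], claw=[30,30,30,30,30,30,30,30])

```text
time: 38.45
eef_pos: [0.6065, -0.1724, 0.0397]
tcp_rot: [1.148, 1.57, -0.575]
wrist_force: [-0.3, -0.3, -0.9]
gripper_width: 0.54
```

```bash
python3 -c "
from h import *
plan(.606,-.172,.03,-8.8,1)
a=robot.capture('side')[:,:,::-1];cv2.imwrite('pics/m5.png',cv2.resize(a[190:350,230:390],None,fx=4,fy=4,interpolation=2))"
```

```text
t 38.45 p [ 0.6065 -0.1724  0.0397] jaw -8.7 tilt 0.07 q6 -0.19 w 46.1 F [-0.3 -0.3 -0.9] rows 1
[[0.19, -0.01, -0.01]]
[[0.01, 0.0, -0.01]]
```

View pics/m5.png

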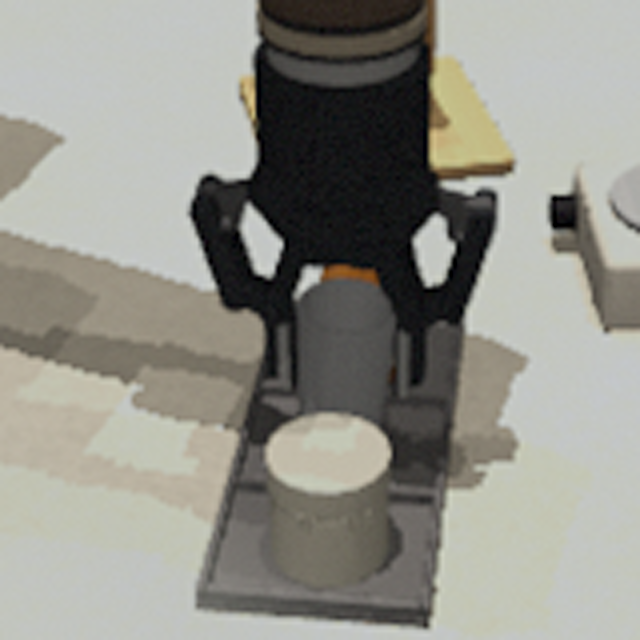

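Emit:
arm_command(linear=[[0.08,0,0],[0.06,0,0],[0.04,0,0],[0,0,0]], angular=[[0,0,0],[0,0,0],[0,0,0],[0,0,0]], claw=[30,30,30,30])

```text
time: 39.0
eef_pos: [0.6085, -0.1731, 0.0324]
tcp_rot: [1.325, 1.565, -0.398]
wrist_force: [0.1, 0.2, -1.8]
gripper_width: 0.541
```

```bash
python3 -c "
from h import *
plan(.606,-.172,.029,-8.8,1)"
```

```text
t 39.0 p [ 0.6085 -0.1731  0.0324] jaw -8.7 tilt 0.33 q6 -0.19 w 46.2 F [ 0.1  0.2 -1.8] rows 1
[[0.07, -0.05, -0.01]]
[[0.01, 0.01, -0.04]]
```

Emit:
arm_command(linear=[[0.06,-0.03,0],[0.03,0,0],[0.02,0,0],[0,0,0]], angular=[[0,0,-0.03],[0,0,0],[0,0,0],[0,0,0]], claw=[30,30,30,30])

```text
time: 39.5
eef_pos: [0.6084, -0.1733, 0.0311]
tcp_rot: [1.03, 1.568, -0.693]
wrist_force: [-0.1, 0.5, -1.9]
gripper_width: 0.541
```

```bash
python3 -c "
from h import *
plan(.606,-.172,.029,-8.8,1)"
```

```text
t 39.5 p [ 0.6084 -0.1733  0.0311] jaw -8.7 tilt 0.19 q6 -0.19 w 46.2 F [-0.1  0.5 -1.9] rows 1
[[0.04, -0.05, -0.02]]
[[0.01, 0.01, -0.02]]
```

Emit:
arm_command(linear=[[0.06,-0.04,0],[0.06,0,0],[0,0,0]], angular=[[0,0,0],[0,0,0],[0,0,0]], claw=[30,30,30])

```text
time: 39.88
eef_pos: [0.6089, -0.1737, 0.0314]
tcp_rot: [1.253, 1.564, -0.47]
wrist_force: [0.3, -0.5, -0.0]
gripper_width: 0.541
```

```bash
python3 -c "
from h import *
plan(.606,-.172,.029,-8.8,1)"
```

```text
t 39.875 p [ 0.6089 -0.1737  0.0314] jaw -8.7 tilt 0.38 q6 -0.19 w 46.2 F [ 0.3 -0.5 -0. ] rows 1
[[0.05, -0.06, -0.03]]
[[0.01, 0.01, -0.04]]
```

Emit:
arm_command(linear=[[0,0,0],[0,0,0],[0,0,0],[0,0,0]], angular=[[0,0,0],[0,0,0],[0,0,0],[0,0,0]], claw=[48,52,58,62])

```text
time: 40.38
eef_pos: [0.6088, -0.1738, 0.0299]
tcp_rot: [1.231, 1.564, -0.492]
wrist_force: [-0.1, -0.2, 0.0]
gripper_width: 0.726
```

```bash
python3 -c "
from h import *
plan(.606,-.172,.029,-8.8,1)
a=robot.capture('side')[:,:,::-1];cv2.imwrite('pics/m6.png',cv2.resize(a[190:350,230:390],None,fx=4,fy=4,interpolation=2))"
```

```text
t 40.375 p [ 0.6088 -0.1738  0.0299] jaw -8.7 tilt 0.38 q6 -0.19 w 62.0 F [-0.1 -0.2  0. ] rows 1
[[0.02, -0.06, -0.03]]
[[0.01, 0.02, -0.04]]
```

View pics/m6.png

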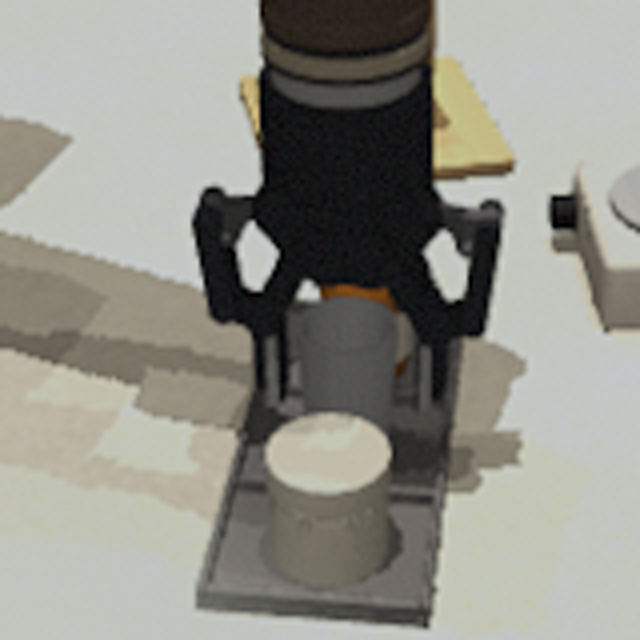

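Released and upright. I'll rise straight, then move the arm out of the top camera's view.

Emit:
arm_command(linear=[[-0.2,0,0],[-0.3,0,0],[-0.4,0,0],[-0.5,0,0],[-0.5,0,0],[-0.5,0,0],[-0.5,0,0],[-0.5,0,0]], angular=[[0,0,0],[0,0,0],[0,0,0],[0,0,0],[0,0,0],[0,0,0],[0,0,0],[0,0,0]], claw=[62,62,62,62,62,62,62,62])

```text
time: 41.42
eef_pos: [0.6085, -0.1735, 0.2142]
tcp_rot: [1.303, 1.558, -0.42]
wrist_force: [0.3, -0.5, 0.7]
gripper_width: 0.73
```

Emit:
arm_command(linear=[[0,-0.6,0],[0,-0.6,0],[0,-0.6,0],[0,-0.6,0],[0,-0.6,0],[0,-0.6,0],[0,0,0],[0,0,0]], angular=[[0,0,0],[0,0,0],[0,0,0],[0,0,0],[0,0,0],[0,0,0],[0,0,0],[0,0,0]], claw=[62,62,62,62,62,62,62,62])

```text
time: 42.42
eef_pos: [0.4324, -0.1478, 0.2287]
tcp_rot: [1.327, 1.527, -0.396]
wrist_force: [0.0, 0.3, -0.1]
gripper_width: 0.727
```

```bash
python3 -c "
from h import *
plan(.4,-.172,.2,-8.8,1)
a=robot.capture('side')[:,:,::-1];cv2.imwrite('pics/e1.png',cv2.resize(a[150:350,200:460],None,fx=3,fy=3,interpolation=2))
a=robot.capture('top')[:,:,::-1];cv2.imwrite('pics/e2.png',cv2.resize(a[185:305,200:460],None,fx=3,fy=3,interpolation=2))"
```

```text
t 42.425 p [ 0.4324 -0.1478  0.2287] jaw -8.7 tilt 2.52 q6 -0.27 w 62.1 F [ 0.   0.3 -0.1] rows 1
[[0.55, -0.59, 0.57]]
[[0.01, 0.08, -0.31]]
```

View pics/e1.png

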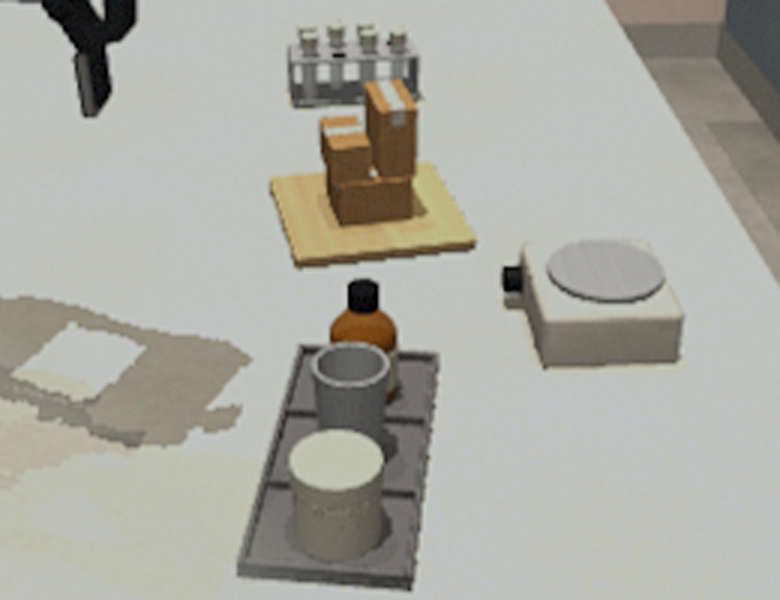

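View pics/e2.png

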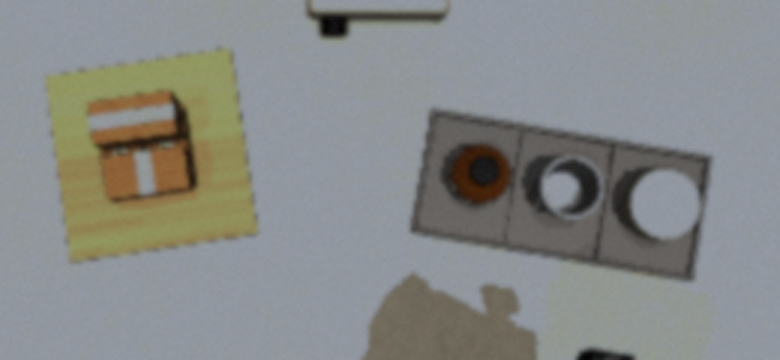

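```bash
python3 -c "
from h import *
f=lambda x,y:(200+(x+.5)/3-.5,185+(y+.5)/3-.5)
def c(pts,z): return np.mean([ray('top',f(*p),z) for p in pts],0)
b=c([(412,232),(432,109),(711,156),(693,279)],.012)
th=np.radians(-8.8);Rm=np.array([[np.cos(th),np.sin(th)],[-np.sin(th),np.cos(th)]])
print('tray',b)
for n,q,z in[('bottle cap',(484.5,170),.089),('bottle shoulder',(480,172),.052),('beaker',(571,188),.074),('jar',(665,204),.059)]:
    P=ray('top',f(*q),z);print(n,P,Rm@(P-b)[:2])
"
```

```text
tray [ 0.60476639 -0.17044913  0.012     ]
bottle cap [ 0.61671644 -0.10268267  0.089     ] [0.00144207 0.06879693]
bottle shoulder [ 0.61792015 -0.10238271  0.052     ] [0.00258572 0.06927751]
beaker [ 0.60544735 -0.16895679  0.074     ] [0.00044464 0.00157895]
jar [ 0.59550892 -0.24243493  0.059     ] [ 0.00186432 -0.07255467]
```

```bash
python3 -c "
from cell import robot
print(robot.sign_off(), robot.sense()['time'])"
```

```text
the job is handed in; nothing more can be done
the job is handed in; nothing more can be done
```

I set out all five items and handed the job in just after 42.4 s of the 125 s allowed, with no verdict reported. The arm was well clear of everything. The last pictures show every item upright and in its place, within tolerance.

| Item | Reference frame | Measured x, y (mm) | Target x, y (mm) |
|---|---|---|---|
| Tall carton | pallet | +17.9, -1.8 | +18, 0 |
| Low carton | pallet | -21, -4 | -18, 0 |
| Bottle | tray | +2, +69 | 0, +73.7 |
| Beaker | tray | 0, +2 | 0, 0 |
| Jar | tray | +2, -72.6 | 0, -73.7 |

These come from the top camera. I measured the low carton before the tall one was placed, and both cartons looked unchanged in the final pictures.

- **Bystanders:** the stirrer, rack and wrench were never touched on purpose. The final pictures show the stirrer and rack apparently unmoved. The wrench was outside the final crops and I did not measure it again.
- **Bottle grasp:** the first grip was about 13 mm off-centre after a fast descent, so I opened, recentred and gripped again.
- **Beaker:** it leaned about 3° in the grip and touched the tray floor about 2 mm early. It stood upright once released.
- **Camera disagreement:** the side and top views differed by up to about 3.5 mm in x and 7 mm in y. I relied mainly on the top view, with small corrections from the side view.

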